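# Clear the finishing bench: sanding blocks away, lapping plate covered

## Task

Clear up the finishing bench: pull the small chest's drawer wide open, lay every sanding block in it flat on the drawer floor with the ridge up, and only when all of them are in, slide the drawer fully shut. Lay the board cover on the bare granite plate, flush with its edges all round, and leave it there. Leave the other things on the bench where they are.

Things in the scene. Friction and masses are not known exactly. Their poses are not given: they have to be found in the camera images.
- chest_drawer0 (a joint): how far the drawer of the grey chest is out, in m: 0 shut, 0.165 fully out (end stop); starts 0.02 to 0.05. It slides along the chest's own -x (towards the robot), takes about 1 N plus 4 N per m/s of friction, and stays where it is left. Do not expect all of the drawer to come out: with it 0.165 out, the front 160 mm of its inside is open to the sky, the rest is under the chest's top.
- chest: fixed low steel chest, 240 x 400 x 100 mm (x, y, z) with one drawer; origin: centre of its underside; its front (drawer side) faces its own -x, turned up to 0.12 rad from the robot's -x. The top is at z = 0.100 m
- chest_drawer0_handle (a point): middle of the bar handle on the drawer front: a steel bar 120 mm long along the chest's y, about 10 mm thick, centre 35 mm in front of the drawer's front face, 62 mm above the bench; it moves with the drawer. Between bar and face about 30 mm are free. The axes are the chest's
- drawer_floor (a point): centre of the drawer's inner floor (22 mm above the bench), moving with the drawer; axes are the chest's (x away from the drawer's handle, y across). The inside measures 195 x 358 mm (x, y), walls 6 mm thick and 56 mm high above the floor; the front face is 118 mm in front (-x) of this point
- plate: fixed block of pale granite, a lapping plate, 110 x 150 x 40 mm (x, y, z); origin: centre of its underside. One or two sanding blocks may be lying on it, side by side along its y, at the start
- plate_top (a point): centre of the lapping plate's top face, 40 mm above the bench, axes of the plate
- cover: loose plywood board cover for the plate, 110 x 150 x 10 mm (x, y, z), with a wooden bar grip on top along its y: 22 mm wide (x), 90 mm long (y), 28 mm high, centred, its top 38 mm above the underside. 0.25 kg nominal. Origin: centre of the underside; it fits either way round
- block0: one of up to five alike hand sanding blocks (some may be absent): a wooden slab 100 x 44 x 14 mm (x, y, z) with a dark abrasive sole, and on it a centred gripping ridge 80 x 26 mm in plan, 22 mm high (total height 36 mm); 0.12 kg nominal. Origin: centre of the underside (sole); x runs along its length and the ridge, z up out of the ridge. If present it starts on the granite plate.
- block1: one of up to five alike hand sanding blocks (some may be absent): a wooden slab 100 x 44 x 14 mm (x, y, z) with a dark abrasive sole, and on it a centred gripping ridge 80 x 26 mm in plan, 22 mm high (total height 36 mm); 0.12 kg nominal. Origin: centre of the underside (sole); x runs along its length and the ridge, z up out of the ridge. If present it starts on the bench.
- block2: one of up to five alike hand sanding blocks (some may be absent): a wooden slab 100 x 44 x 14 mm (x, y, z) with a dark abrasive sole, and on it a centred gripping ridge 80 x 26 mm in plan, 22 mm high (total height 36 mm); 0.12 kg nominal. Origin: centre of the underside (sole); x runs along its length and the ridge, z up out of the ridge. If present it starts on the bench.
- block3: one of up to five alike hand sanding blocks (some may be absent): a wooden slab 100 x 44 x 14 mm (x, y, z) with a dark abrasive sole, and on it a centred gripping ridge 80 x 26 mm in plan, 22 mm high (total height 36 mm); 0.12 kg nominal. Origin: centre of the underside (sole); x runs along its length and the ridge, z up out of the ridge. If present it starts on the bench.
- block4: one of up to five alike hand sanding blocks (some may be absent): a wooden slab 100 x 44 x 14 mm (x, y, z) with a dark abrasive sole, and on it a centred gripping ridge 80 x 26 mm in plan, 22 mm high (total height 36 mm); 0.12 kg nominal. Origin: centre of the underside (sole); x runs along its length and the ridge, z up out of the ridge. If present it starts on the granite plate.
- casting: bystander: open-work bronze casting, 100 mm across, 98 mm high; origin under its centre
- spray: bystander: spray can, 60 mm across, 170 mm high; origin under its centre
- paste: bystander: low jar of polishing paste, 60 mm across, 50 mm high; origin under its centre
- brush: bystander: brush, 200 mm long, lying along its x
- hammer: bystander: hammer, 260 mm long, lying along its x
- tape: bystander: roll of tape lying flat, 90 mm across, 30 mm high; origin under its centre
Not all that is in view belongs to the job. What is shaped like the block2 but purple or turquoise is not meant. Of the things shaped like the plate, the marble one is meant.

How it is judged:
By the outcome, as a careful person would: the job done as asked, in the order asked, and still so for the second after the job is handed in, with the robot touching nothing.
Of block0, block1, block2, block3, block4 only 3 to 5 are there at a start; the rules pass over those that are not, and their reading is None.
At some moment in a run one of block1, block2, block3, cover may be knocked a few centimetres aside while the robot is not near it.
Once in a run the grip may slacken for a moment while it holds something.
It also fails if it takes over 210 s, if anything falls off the work surface, if the arm or the gripper's body presses on something with over 40 N, if the wrist force passes 120 N, or if a joint passes its speed limit or range.

## Robot

A 6-joint arm with a two-finger parallel gripper is mounted at the origin on the work surface. World frame = base frame: x ahead of the robot, y to its left, z up, the work surface at z = 0. Lengths are in mm, angles in rad, forces in N, time in s.
With the tool pointing down it reaches from about 350 to 775 mm from the base axis. Payload 7.3 kg.
Tool frame: the origin (TCP) lies at the very end of the fingers, on their centre line; the grasp point (between the pads) lies 19 mm behind it; z points along the fingers, y is the line along which they close (so a half turn about z gives the same grasp; the last joint's range is limited). The gripper opens to 92 mm and grips with 3 to 60 N. Pads are 19 mm wide; open, the fingers measure 130 mm over their backs; the gripper's body (75 mm by 190 mm) begins 47 mm behind the grasp point.
Start: joints at [1.156, 0.342, 1.524, -0, 1.275, -0.146], TCP at [139.411, 506.171, 226.741] pointing down, gripper open.
Joint ranges: [-2.53, 2.53], [-0.77, 2.02], [0.04, 2.7], [-1, 4.14], [0.28, 2.66], [-3.11, 3.11]. Speed limits (rad/s): [2.57, 2.57, 3.14, 3.14, 3.14, 3.14].

## Interface

Orientations are given as [roll, pitch, yaw] about the fixed x, y, z axes, in that order (R = Rz(yaw) Ry(pitch) Rx(roll)).
In Python, from plant import get_obs, optics, ticket, finder gives the robot as it stands.
- The arm moves only by the tool send_rows, never from a script. Its arguments are lists of equal length, an entry for each row: "offset": the shift along the tool's x, y, z scaled (see below), a list of three; "delta_rot": the turn, a rotation vector about the tool's x, y, z scaled (see below), a list of three. In form: {"offset": [[dx, dy, dz], ...], "delta_rot": [[rx, ry, rz], ...]}. A call has 1 to 8 rows; each row is the pose to reach, as a shift and turn from the pose commanded when the call began, along the tool's axes at that moment, turning the shorter way round; what a row does not reach only later rows make up. The controller multiplies each number of a shift by 120 mm and each number of a turn by 360 degrees. A row lasts 1/8 s, in which the tool goes at most 62.5 mm and 10.7 degrees, less where a joint would pass 70% of its speed; a pose out of reach is approached as far as the arm can. A call with a number of a shift or a turn outside -1 to 1 is refused whole. A call with a gripper value outside its range is refused whole. "grip" is the opening, from 0 (shut) to 1 (fully open), set as the call begins (left out, the last holds). The fingers move at their own pace and stop on an object; the grip force is fixed at half the most. Time passes only in rows, so rows that repeat a pose let the fingers close. It gives the time, the measured TCP pose, the force, the opening and the grip force at its end, in the units of the state.
- get_obs(): the state, without advancing time (a new reading comes with each control period).
- optics.capture(name): name is "side" or "top" or "wrist"; returns the picture (384x512x3 uint8, red, green, blue); there is no depth.
- optics.get_calibration(name): a dict with "fx", "fy", "cx", "cy" (pixels), "world_from_camera" (4x4, takes a point from camera to world coordinates). Camera axes: x right, y down, z forward; pixel columns grow to the right and rows downward; lengths in mm; the calibration is good to about 2 mm. The wrist camera is an equidistant fisheye: a pixel r from the principal point sees the ray r / f radians off the axis. A picture is of the moment at which its call begins: read the wrist's pose just before it. get_calibration takes no time and is no camera call; for the wrist camera it gives the pose at the moment of the call.
- ticket.close_job(): hands the job in; it is judged then, once.
Trained networks look in the newest picture that a camera, given by its name, has taken for a name from the list of things; names that differ only in an ending like _2 or _b are one class to them, and where a whole thing is asked for, a point or a joint stands for the part that bears it (a point fixed in the world has none). Each returns a list of dicts, best first, with "confidence" (0 to 1); they miss things now and then, are a little off and sometimes report something else, mostly with a low value. They report only what shows in the picture. A call takes as long as a camera call. They do not tell look-alikes from the thing itself.
- finder.boxes_of(target, camera): "box" ([left, top, right, bottom] in pixels, round what is visible of it).
- finder.silhouettes(target, camera): "region" (384x512 bool, what is visible of it) and "box" ([left, top, right, bottom] in pixels, round what is visible of it).
- finder.pinpoint(target, camera): "uv" ([column, row] in pixels: a listed point, or the origin of a listed thing).
The state is a dict: "time": time; "joint_positions": joint angles; "dq": joint speeds; "tau": joint torques, N m; "tool_pos": TCP position; "tcp_rot": TCP orientation; "contact_force": force on the tool from outside, world axes, zero at the start; "moment": the same for the moment, N m; "grip_width": finger opening in mm; "finger_force": force on a finger pad.
Only numpy, scipy, OpenCV 4.12 (cv2) and the standard library are available. Lean on these libraries where they do the work, as an engineer would, in place of code of your own. Each camera call takes 0.05 s, during which the arm holds its last target. There are 200 camera calls.

## Working session

There is one attempt and no reset: what is moved stays moved. The work goes in short steps, Python scripts to look and compute and a tool call to move; the robot and the scene stay as the last step left them, time stands still between calls to the robot, and variables do not carry over. Pictures are saved under pics/ and viewed, at most 14 in all, crops included, and the job is handed in when it is done.

Besides the shell and the picture viewer there is one more tool, called after "Request:" by a JSON object that holds its "method" and its "body". send_rows: Moves the arm, as the interface text tells. Its arguments: {"type":"object","properties":{"offset":{"type":"array"},"delta_rot":{"type":"array"},"grip":{"type":"number"}},"required":["offset","delta_rot"]}

```bash
mkdir -p pics; ls
cat > h.py <<'E'
import numpy as np, cv2
from plant import get_obs, optics, ticket, finder
E
python3 - <<'E'
from h import *
s=get_obs()
for k,v in s.items(): print(k,np.round(v,3))
a=optics.capture("top"); b=optics.capture("side")
cv2.imwrite("pics/top0.png",a[...,::-1]); cv2.imwrite("pics/side0.png",b[...,::-1])
for n in("top","side","wrist"):
    c=optics.get_calibration(n); print(n,[round(c[k],1) for k in("fx","fy","cx","cy")]); print(np.round(c["world_from_camera"],3))
E
```

```text
pics
time 0.0
joint_positions [ 1.156  0.343  1.525 -0.     1.275 -0.146]
dq [ 0.001  0.001 -0.     0.002  0.001 -0.002]
tau [  0.    -43.124 -24.422   0.072   0.056  -0.   ]
tool_pos [139.236 505.78  226.04 ]
tcp_rot [-3.14  -0.     2.873]
contact_force [ 0.593 -0.421  0.48 ]
moment [ 0.008 -0.003 -0.064]
finger_force 0.0
grip_width 91.819
top [379.0, 379.0, 250.4, 195.4]
[[-1.400000e-02 -9.960000e-01  9.000000e-02  4.192490e+02]
 [-1.000000e+00  1.500000e-02  9.000000e-03 -8.299900e+01]
 [-1.000000e-02 -9.000000e-02 -9.960000e-01  1.234044e+03]
 [ 0.000000e+00  0.000000e+00  0.000000e+00  1.000000e+00]]
side [423.1, 423.1, 245.4, 195.0]
[[ 8.320000e-01 -4.080000e-01  3.760000e-01 -1.067500e+01]
 [-5.550000e-01 -5.930000e-01  5.830000e-01 -9.170510e+02]
 [-1.500000e-02 -6.940000e-01 -7.200000e-01  1.112625e+03]
 [ 0.000000e+00  0.000000e+00  0.000000e+00  1.000000e+00]]
wrist [297.3, 297.3, 250.3, 185.6]
[[ 2.65000e-01  9.26000e-01  2.67000e-01  6.70830e+01]
 [ 9.64000e-01 -2.54000e-01 -7.50000e-02  5.25435e+02]
 [-2.00000e-03  2.78000e-01 -9.61000e-01  3.84111e+02]
 [ 0.00000e+00  0.00000e+00  0.00000e+00  1.00000e+00]]
```

View pics/top0.png

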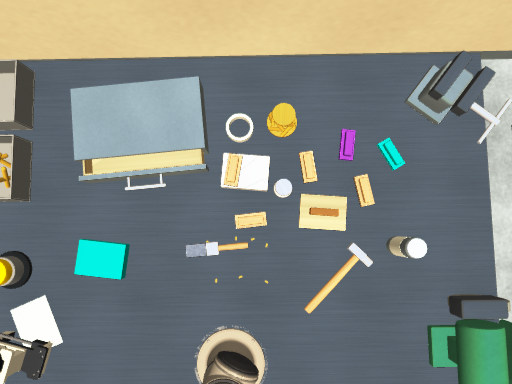

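View pics/side0.png

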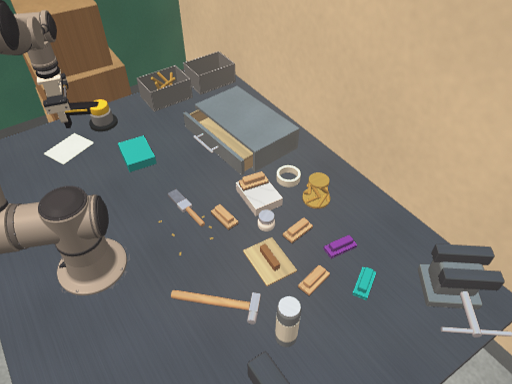

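Run:
```python
from h import *
for cam in("top","side"):
    optics.capture(cam)
    for t in("block0","cover","plate","chest"):
        for d in finder.silhouettes(t,cam):
            m=d["region"].astype(np.uint8); r=cv2.minAreaRect(cv2.findNonZero(m)) if m.any() else None
            print(cam,t,round(d["confidence"],2),np.round(d["box"]),m.sum(),None if r is None else [np.round(r[0],1),np.round(r[1],1),round(r[2],1)])
    for t in("block0","cover","plate_top","chest_drawer0_handle","drawer_floor","chest"):
        for d in finder.pinpoint(t,cam): print(cam,t,round(d["confidence"],2),np.round(d["uv"],1))
```

```text
top block0 0.97 [353. 177. 373. 206.] 451 [array([363.8, 190.3]), array([30.9, 14.9]), 77.2]
top block0 0.95 [376. 138. 404. 171.] 495 [array([390.2, 153.7]), array([31.9, 15.8]), 58.0]
top block0 0.79 [337. 129. 356. 159.] 424 [array([346.6, 144.5]), array([14.2, 30.6]), 5.7]
top block0 0.71 [301. 242. 370. 313.] 799 [array([333.5, 280.5]), array([28.3, 82. ]), 45.0]
top block0 0.67 [300. 151. 319. 182.] 431 [array([308. , 166.6]), array([31.2, 14.2]), 79.7]
top block0 0.6 [232. 211. 270. 227.] 452 [array([250.9, 219.7]), array([14.8, 31.9]), 85.0]
top block0 0.6 [223. 152. 241. 187.] 419 [array([232.6, 169.5]), array([13.9, 30.6]), 11.3]
top cover 0.61 [301. 192. 348. 232.] 1596 [array([322.9, 211.9]), array([47.6, 34.1]), 3.6]
top plate 0.93 [220. 151. 268. 192.] 1245 [array([245.3, 172.1]), array([47.8, 36.3]), 4.8]
top plate 0.91 [ 74. 238. 129. 279.] 1865 [array([101.2, 258.7]), array([51.9, 37.7]), 7.9]
top chest 0.8 [ 69.  77. 208. 191.] 12757 [array([139.6, 135.2]), array([106.7, 134.3]), 84.4]
top chest 0.37 [189. 241. 246. 259.] 639 [array([216.2, 247.4]), array([14.3, 62.
[... 1314 characters left out ...]
y([30.9, 31. ]), 70.3]
side plate 0.7 [236. 184. 283. 216.] 854 [array([258.9, 193.6]), array([43.2, 31.6]), 53.1]
side chest 0.7 [184.  86. 300. 174.] 6148 [array([240.1, 128.3]), array([110.8,  71.9]), 36.6]
side block0 0.89 [311.7 278.4]
side block0 0.82 [225.  220.3]
side block0 0.75 [296.7 228.8]
side block0 0.75 [364.3 282.1]
side block0 0.71 [339.4 246.5]
side block0 0.63 [252.9 184. ]
side cover 0.75 [269.4 260. ]
side plate_top 0.96 [133.2 151.8]
side plate_top 0.69 [257.3 188. ]
side chest_drawer0_handle 0.93 [200.5 143.3]
side drawer_floor 0.67 [235.7 135.2]
side drawer_floor 0.24 [205.2 142. ]
side chest 0.85 [245.7 137.5]
side chest 0.46 [254.4 189.7]
side chest 0.16 [223. 219.]
```

Top view: real blocks at (232,169), lying on the marble plate, and at (308,166), (251,219) and (364,190) on the bench. Look-alikes are the purple one at (347,144) and the turquoise one at (390,153), and the finder also wrongly marked the hammer. The marble plate is at (245,172) and a turquoise plate look-alike at (101,259). The cover is at (323,212), and the chest handle at (146,182). I choose the four wooden blocks and the white plate.

```bash
cat > h.py <<'E'
import numpy as np, cv2
from scipy.optimize import minimize
from plant import get_obs, optics, ticket, finder
def box(x,y,z0,z1,cx=0,cy=0): return np.array([[cx+a*x/2,cy+b*y/2,c] for a in(-1,1) for b in(-1,1) for c in(z0,z1)],float)
M=dict(block0=[box(100,44,0,14),box(80,26,14,36)],cover=[box(110,150,0,10),box(22,90,10,38)],plate=[box(110,150,0,40)],chest=[box(240,400,0,100)])
def proj(c,P,cam):
    W=np.linalg.inv(c["world_from_camera"]); p=P@W[:3,:3].T+W[:3,3]
    if cam=="wrist":
        r=np.linalg.norm(p[:,:2],axis=1); t=np.arctan2(r,p[:,2]); q=p[:,:2]/np.maximum(r,1e-9)[:,None]*t[:,None]
    else: q=p[:,:2]/p[:,2:]
    return q*[c["fx"],c["fy"]]+[c["cx"],c["cy"]]
def ray(c,uv,cam):
    d=np.array([(uv[0]-c["cx"])/c["fx"],(uv[1]-c["cy"])/c["fy"]])
    if cam=="wrist":
        t=np.linalg.norm(d); v=np.r_[d/max(t,1e-9)*np.sin(t),np.cos(t)]
    else: v=np.r_[d,1]
    T=c["world_from_camera"]; return T[:3,3],T[:3,:3]@v
def onz(c,uv,z,cam):
    o,v=ray(c,uv,cam); return o+v*(z-o[2])/v[2]
def tri(*obs): # (calib,uv,cam)...
    A=np.zeros((3,3));b=np.zeros(3)
    for o in obs:
        p,v=ray(*o); v=v/np.linalg.norm(v); K=np.eye(3)-np.outer(v,v); A+=K;b+=K@p
    return np.linalg.solve(A,b)
def world(parts,x,y,z,a):
    R=np.array([[np.cos(a),-np.sin(a),0],[np.sin(a),np.cos(a),0],[0,0,1]])
    return [P@R.T+[x,y,z] for P in parts]
def render(c,parts,cam,S=4):
    m=np.zeros((384*S,512*S),np.uint8)
    for P in parts:
        h=cv2.convexHull(((proj(c,P,cam)+.5)*S*16).astype(np.int32)); cv2.fillConvexPoly(m,h,1,shift=4)
    return m
def fit(name,obs,x0,zfree=True,S=4):
    """obs: list of (calib, region, cam); x0=[x,y,z,yaw] -> pose, mean IoU"""
    big=[(c,cv2.resize(r.astype(np.uint8),None,fx=S,fy=S,interpolation=cv2.INTER_NEAREST),k) for c,r,k in obs]
    def f(p):
        q=np.array(x0,float); q[:2]+=p[:2]; q[3]+=p[2]/50
        if zfree: q[2]+=p[3]
        L=0
        for c,r,k in big:
            m=render(c,world(M[name],*q),k,S); L+=1-(m&r).sum()/max((m|r).sum(),1)
        return L/len(big)
    n=4 if zfree else 3
    best=None
    for s in(6,-4):
        sim=np.vstack([np.zeros(n),np.eye(n)*s])
        r=minimize(f,np.zeros(n),method="Nelder-Mead",options=dict(initial_simplex=sim,xatol=.1,fatol=1e-4,maxiter=150))
        if best is None or r.fun<best.fun: best=r
    q=np.array(x0,float); q[:2]+=best.x[:2]; q[3]+=best.x[2]/50
    if zfree:q[2]+=best.x[3]
    return q,1-best.fun
def look(cams,t):
    out={}
    for k in cams:
        im=optics.capture(k); out[k]=(optics.get_calibration(k),im,finder.silhouettes(t,k))
    return out
def cen(r): return np.argwhere(r).mean(0)[::-1]
def rect_yaw(c,r,z,cam="top"):
    b=cv2.boxPoints(cv2.minAreaRect(cv2.findNonZero(r.astype(np.uint8))))
    w=np.array([onz(c,u,z,cam)[:2] for u in b]); e=w[1]-w[0]; g=w[2]-w[1]
    l=e if np.linalg.norm(e)>np.linalg.norm(g) else g
    return np.arctan2(l[1],l[0])
def move(target,yaw,grip=None):
    """print tool-frame scaled offset/rot from the measured pose (assume tool-down)"""
    s=get_obs(); from scipy.spatial.transform import Rotation as Ro
    R=Ro.from_euler("xyz",s["tcp_rot"]); d=R.inv().apply(np.array(target)-s["tool_pos"])/120
    best=min([yaw+k*np.pi for k in(-2,-1,0,1,2)],key=lambda a:abs((a-s["tcp_rot"][2]+np.pi)%(2*np.pi)-np.pi))
    rv=(R.inv()*Ro.from_euler("xyz",[np.pi,0,best])).as_rotvec()/(2*np.pi)
    print("off",np.round(d,4),"rot",np.round(rv,4),"dist",round(np.linalg.norm(d)*120),"rows",round(np.linalg.norm(rv)*360/10.7,1))
E
cat > m1.py <<'E'
from h import *
Z=dict(block0=0,cover=0,plate=0,chest=0)
def nm(name,want):
    o=look(("top","side"),name)
    for (guess,z) in want:
        ob=[]
        for k,(c,im,S) in o.items():
            if not S: continue
            u=proj(c,np.array([[*guess,z+15.]]),k)[0]
            d=min(S,key=lambda d:np.linalg.norm(cen(d["region"])-u))
            if np.linalg.norm(cen(d["region"])-u)<18: ob.append((c,d["region"],k))
        t=[x for x in ob if x[2]=="top"] 
        if not ob: print(name,guess,"none");continue
        y=rect_yaw(t[0][0],t[0][1],z+15) if t else 0
        if name in("cover","plate","chest"): y-=np.pi/2
        x0=[*guess,z,y]
        q,i=fit(name,ob,x0,len(ob)>1)
        print(name,len(ob),np.round(q,1)[:3],"yaw",round((q[3]+np.pi/2)%np.pi-np.pi/2,3),"iou",round(i,3))
E
python3 - <<'E'
from m1 import *
c=optics.get_calibration("top")
g=lambda u,z:onz(c,u,z,"top")[:2]
nm("block0",[(g((232.6,169.5),55),40),(g((308,166.6),15),0),(g((251,219.7),15),0),(g((363.8,190.3),15),0)])
nm("cover",[(g((323,212),10),0)])
nm("plate",[(g((245,172),20),0)])
cs=optics.get_calibration("side")
print("handle",tri((c,(145.8,182),"top"),(cs,(200.5,143.3),"side")))
for u in((70,86),(198,77),(204,149),(75,161)): print("chesttop",g(u,100))
for u in((126,184),(165,181)): print("bar",g(u,62))
E
```

```text
block0 2 [608.  -17.2  43.1] yaw -0.158 iou 0.909
block0 2 [ 618.9 -259.2    5.3] yaw 0.137 iou 0.912
block0 2 [449.9 -69.4   1.2] yaw -1.472 iou 0.897
block0 2 [ 540.3 -436.2    4.2] yaw 0.203 iou 0.891
cover 2 [ 471.6 -302.4    7.3] yaw -0.082 iou 0.944
plate 2 [604.7 -54.3   1. ] yaw -0.078 iou 0.709
handle [559.80060792 258.04521398  65.72784761]
chesttop [870.52403836 481.48598135]
chesttop [892.28593701  84.13353982]
chesttop [665.64122541  66.13459318]
chesttop [634.77655206 459.28508131]
bar [566.74123794 315.36331675]
bar [574.3579875  193.33161435]
```

```bash
python3 -c "
from h import *
move((570,254,200),1.636)"
```

```text
off [-4.0174 -1.0731  0.2229] rot [ 0.     -0.      0.1968] dist 500 rows 6.6
```

Run:
```python
s=open('h.py').read()
s=s.replace('''    print("off",np.round(d,4)''','''    n=int(np.ceil(np.abs(d).max()/.99)) or 1
    print("calls",n,"each",np.round(d/n,3),"rows",int(np.ceil(np.linalg.norm(d/n)*120/60))," |",end=" ")
    print("off",np.round(d,4)''')
open('h.py','w').write(s)
```

Request:
{"method": "send_rows", "body": {"offset": [[-0.8,-0.215,0.045],[-0.8,-0.215,0.045]], "delta_rot": [[0,0,0],[0,0,0]]}}

```text
time: 2.05
tool_pos: [226.4, 454.9, 221.2]
tcp_rot: [-3.142, 0.0, 2.873]
contact_force: [-0.1, -0.3, 0.1]
grip_width: 92.0
finger_force: 0.0
```

Request:
{"method": "send_rows", "body": {"offset": [[-0.8,-0.215,0.045],[-0.8,-0.215,0.045]], "delta_rot": [[0,0,0],[0,0,0]]}}

```text
time: 2.3
tool_pos: [312.8, 404.1, 215.9]
tcp_rot: [3.141, 0.0, 2.871]
contact_force: [0.2, 0.2, 0.1]
grip_width: 91.9
finger_force: 0.0
```

Request:
{"method": "send_rows", "body": {"offset": [[-0.8,-0.215,0.045],[-0.8,-0.215,0.045]], "delta_rot": [[0,0,0],[0,0,0]]}}

```text
time: 2.55
tool_pos: [398.6, 353.5, 210.4]
tcp_rot: [3.141, 0.0, 2.871]
contact_force: [0.4, 0.7, 0.3]
grip_width: 91.5
finger_force: 0.0
```

Request:
{"method": "send_rows", "body": {"offset": [[-0.8,-0.215,0.045],[-0.8,-0.215,0.045]], "delta_rot": [[0,0,0],[0,0,0]]}}

```text
time: 2.8
tool_pos: [484.3, 303.0, 204.9]
tcp_rot: [3.142, 0.0, 2.871]
contact_force: [-0.5, -0.4, 0.2]
grip_width: 91.5
finger_force: 0.0
```

Request:
{"method": "send_rows", "body": {"offset": [[-0.4,-0.1,0.02],[-0.8,-0.215,0.045],[-0.8,-0.215,0.045],[-0.8,-0.215,0.045],[-0.8,-0.215,0.045],[-0.8,-0.215,0.045],[-0.8,-0.215,0.045],[-0.8,-0.215,0.045]], "delta_rot": [[0,0,0.197],[0,0,0.197],[0,0,0.197],[0,0,0.197],[0,0,0.197],[0,0,0.197],[0,0,0.197],[0,0,0.197]], "grip": 0.23}}

```text
time: 3.8
tool_pos: [567.9, 254.3, 199.7]
tcp_rot: [-3.141, -0.0, 1.636]
contact_force: [-0.3, 0.2, 0.3]
grip_width: 22.1
finger_force: 0.0
```

Run:
```python
from h import *
s=get_obs(); print(s["time"],s["tool_pos"],s["tcp_rot"],s["grip_width"])
c=optics.get_calibration("wrist"); im=optics.capture("wrist"); cv2.imwrite("pics/w1.png",im[...,::-1])
for t in("chest_drawer0_handle","drawer_floor"):
    for d in finder.pinpoint(t,"wrist"): print(t,d["confidence"],d["uv"],onz(c,d["uv"],62 if "h" in t else 22,"wrist"))
print(proj(c,np.array([s["tool_pos"],[570,254,62.]]),"wrist"))
```

```text
3.8 [567.91500591 254.31376389 199.65125414] [-3.14148475e+00 -5.06680114e-05  1.63602906e+00] 22.111885881933134
chest_drawer0_handle 0.82 [237.7, 169.8] [554.5777577  259.07732476  62.        ]
[[250.38029676 232.75888362]
 [252.43574284 175.56525898]]
```

View pics/w1.png

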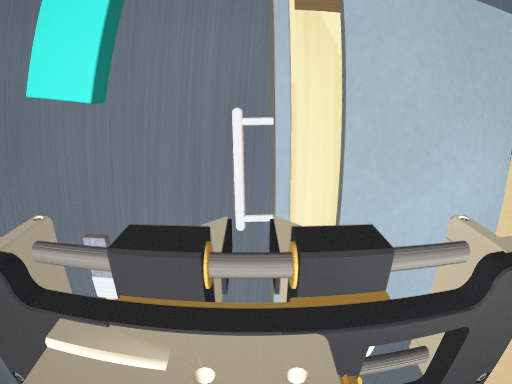

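The wrist view shows the bar handle from (237,113) to (240,226), its two posts running to the drawer front at column ~274, and the drawer slightly open.

Run:
```python
from h import *
c=optics.get_calibration("wrist")
a=onz(c,(237,112),62,"wrist");b=onz(c,(240.5,227),62,"wrist"); print(a,b,(a+b)/2, "yaw",np.arctan2(-(a-b)[0],(a-b)[1]))
print("face",onz(c,(275,113),62,"wrist"),onz(c,(275,225),62,"wrist"))
ct=optics.get_calibration("top"); print(tri((c,(238.5,169.5),"wrist"),(ct,(146,186.5),"top")),tri((c,(238.5,169.5),"wrist"),(optics.get_calibration("side"),(200.5,143.3),"side")))
m=(a+b)/2
move((m[0],m[1],50),1.636)
```

```text
[550.42113073 317.63931964  62.        ] [561.02677744 195.71938304  62.        ] [555.72395409 256.67935134  62.        ] yaw 0.0867701932819353
face [587.89371036 319.26132288  62.        ] [598.25959524 200.5105552   62.        ]
[557.16013486 256.29508227  51.12712224] [551.69638589 262.03371974  66.19456295]
calls 2 each [ 0.013 -0.05   0.624] rows 2  | off [ 0.0265 -0.1     1.2474] rot [-0.     -0.      0.0002] dist 150 rows 0.0
```

Request:
{"method": "send_rows", "body": {"offset": [[0.025,-0.1,0.3],[0.025,-0.1,0.6],[0.025,-0.1,0.6]], "delta_rot": [[0,0,-0.0024],[0,0,-0.0024],[0,0,-0.0024]]}}

```text
time: 4.32
tool_pos: [554.0, 256.0, 125.2]
tcp_rot: [-3.136, 0.001, 1.651]
contact_force: [-0.2, 0.5, 0.8]
grip_width: 20.9
finger_force: 0.0
```

Request:
{"method": "send_rows", "body": {"offset": [[0,0,0.2],[0,0,0.4],[0,0,0.6],[0,0,0.65]], "delta_rot": [[0,0,0],[0,0,0],[0,0,0],[0,0,0]]}}

```text
time: 4.82
tool_pos: [556.0, 256.5, 49.9]
tcp_rot: [-3.141, -0.0, 1.651]
contact_force: [-1.4, -0.3, -0.3]
grip_width: 21.2
finger_force: 0.0
```

Request:
{"method": "send_rows", "body": {"offset": [[0,0,0],[0,0,0],[0,0,0],[0,0,0]], "delta_rot": [[0,0,0],[0,0,0],[0,0,0],[0,0,0]], "grip": 0}}

```text
time: 5.32
tool_pos: [556.6, 256.8, 51.1]
tcp_rot: [3.139, -0.001, 1.65]
contact_force: [-0.7, 0.4, 5.3]
grip_width: 10.0
finger_force: 30.0
```

Request:
{"method": "send_rows", "body": {"offset": [[0,-0.1,0],[0,-0.25,0],[0,-0.4,0],[0,-0.55,0],[0,-0.7,0],[0,-0.85,0],[0,-0.9,0],[0,-0.9,0]], "delta_rot": [[0,0,0],[0,0,0],[0,0,0],[0,0,0],[0,0,0],[0,0,0],[0,0,0],[0,0,0]]}}

```text
time: 6.32
tool_pos: [447.4, 248.0, 50.3]
tcp_rot: [3.142, -0.0, 1.65]
contact_force: [-0.9, 0.7, 3.6]
grip_width: 10.7
finger_force: 3.0
```

Request:
{"method": "send_rows", "body": {"offset": [[0,-0.03,0],[0,-0.06,0],[0,-0.06,0]], "delta_rot": [[0,0,0],[0,0,0],[0,0,0]]}}

```text
time: 6.7
tool_pos: [441.3, 247.5, 50.2]
tcp_rot: [3.141, -0.0, 1.65]
contact_force: [-0.3, -1.1, 9.1]
grip_width: 9.9
finger_force: 30.0
```

Request:
{"method": "send_rows", "body": {"offset": [[0,-0.03,0],[0,-0.06,0],[0,-0.06,0]], "delta_rot": [[0,0,0],[0,0,0],[0,0,0]]}}

```text
time: 7.08
tool_pos: [437.9, 247.3, 50.3]
tcp_rot: [3.133, -0.001, 1.65]
contact_force: [11.9, -1.2, -3.2]
grip_width: 9.9
finger_force: 30.0
```

Request:
{"method": "send_rows", "body": {"offset": [[0,-0.02,0],[0,-0.02,0]], "delta_rot": [[0,0,0],[0,0,0]]}}

```text
time: 7.32
tool_pos: [437.9, 247.3, 50.3]
tcp_rot: [3.128, -0.002, 1.65]
contact_force: [20.4, -1.0, -8.9]
grip_width: 9.8
finger_force: 30.0
```

Request:
{"method": "send_rows", "body": {"offset": [[0,0.02,0],[0,0.02,0]], "delta_rot": [[0,0,0],[0,0,0]]}}

```text
time: 7.58
tool_pos: [437.9, 247.3, 50.2]
tcp_rot: [3.134, -0.001, 1.65]
contact_force: [11.2, -0.4, -1.9]
grip_width: 9.9
finger_force: 30.0
```

Request:
{"method": "send_rows", "body": {"offset": [[0,0,0],[0,0,0],[0,0,0]], "delta_rot": [[0,0,0],[0,0,0],[0,0,0]], "grip": 0.23}}

```text
time: 7.95
tool_pos: [433.0, 246.7, 49.3]
tcp_rot: [-3.14, 0.0, 1.65]
contact_force: [0.2, -0.1, -0.6]
grip_width: 21.3
finger_force: 0.0
```

Request:
{"method": "send_rows", "body": {"offset": [[0,0,-0.3],[0,0,-0.8],[0,0,-0.99],[0,0,-0.99]], "delta_rot": [[0,0,0],[0,0,0],[0,0,0],[0,0,0]]}}

```text
time: 8.45
tool_pos: [434.3, 247.3, 170.0]
tcp_rot: [3.138, -0.001, 1.65]
contact_force: [0.4, -0.6, -0.6]
grip_width: 20.6
finger_force: 0.0
```

```bash
cat > drawer.py <<'E'
from h import *
c=optics.get_calibration("wrist"); im=optics.capture("wrist"); s=get_obs()
E
python3 - <<'E'
from m1 import *
ct=optics.get_calibration("top"); im=optics.capture("top"); cv2.imwrite("pics/top1.png",cv2.resize(im[60:240,60:400,::-1],None,fx=2.3,fy=2.3,interpolation=cv2.INTER_CUBIC))
for t in("chest_drawer0_handle","drawer_floor"):
    for d in finder.pinpoint(t,"top"): print(t,d["confidence"],d["uv"],onz(ct,d["uv"],62 if "h" in t else 22,"top"))
c=optics.get_calibration("wrist"); im=optics.capture("wrist")
for t in("chest_drawer0_handle","drawer_floor"):
    for d in finder.pinpoint(t,"wrist"): print(t,d["confidence"],d["uv"],onz(c,d["uv"],62 if "h" in t else 22,"wrist"))
nm("block0",[((608,-17),40),((619,-259),0),((450,-69),0),((540,-436),0)])
nm("cover",[((471,-302),0)])
E
```

```text
chest_drawer0_handle 0.89 [148.3, 224.5] [439.59157393 244.17920642  62.        ]
drawer_floor 0.96 [151.3, 181.0] [580.31541138 247.11801654  22.        ]
chest_drawer0_handle 0.98 [253.9, 183.6] [435.65001466 246.88691071  62.        ]
drawer_floor 0.77 [389.5, 172.1] [588.67772498 261.6117761   22.        ]
block0 2 [608.  -17.9  46.3] yaw -0.188 iou 0.868
block0 2 [ 619.8 -258.9    4.6] yaw 0.12 iou 0.913
block0 2 [ 4.505e+02 -7.000e+01  1.000e-01] yaw -1.469 iou 0.893
block0 2 [ 539.5 -437.8    4. ] yaw 0.169 iou 0.901
cover 2 [ 473.4 -302.2   -0.7] yaw -0.095 iou 0.891
```

View pics/top1.png

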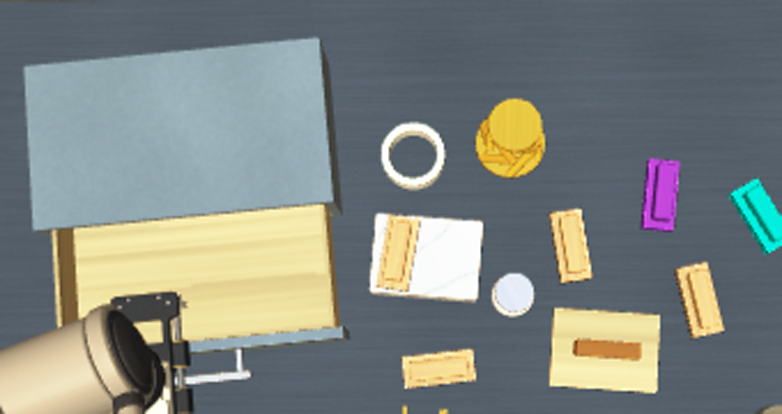

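The drawer is fully out, and the plate with one block at (400,252) and the three bench blocks look undisturbed. I start with the near block.

```bash
cat > aim.py <<'E'
from h import *
def aim(name,guess,z,dz,others=("top",),off=0):
    """refine pose of name near guess with wrist (+others); print the move to grasp height dz above its underside"""
    s=get_obs(); o=look(("wrist",)+others,name); ob=[]
    for k,(c,im,S) in o.items():
        u=proj(c,np.array([[*guess,z+15.]]),k)[0]
        if S:
            d=min(S,key=lambda d:np.linalg.norm(cen(d["region"])-u)); e=np.linalg.norm(cen(d["region"])-u)
            if e<(60 if k=="wrist" else 18): ob.append((c,d["region"],k)); print(k,"uv",np.round(cen(d["region"])),round(d["confidence"],2),"off",round(e,1),end="; ")
    y0=rect_yaw(ob[0][0],ob[0][1],z+15,ob[0][2])-(np.pi/2 if name!="block0" else 0)
    w=[x for x in ob if x[2]=="wrist"]
    q,i=fit(name,ob,[*guess,z,y0],len(ob)>1); print("\nall",np.round(q,2),round(i,3))
    if w: q,i=fit(name,w,[q[0],q[1],z,q[3]],False); print("wrist",np.round(q,2),round(i,3))
    print("pose",np.round(q,2),"yaw mod pi",round(q[3]%np.pi,3)); move((q[0],q[1],z+dz),q[3]+off)
    return q
E
python3 -c "
from h import *
move((450,-70,190),1.67)"
```

```text
calls 3 each [-0.881 -0.025 -0.06 ] rows 2  | off [-2.643  -0.0741 -0.1796] rot [-0.     -0.     -0.0032] dist 318 rows 0.1
```

Request:
{"method": "send_rows", "body": {"offset": [[-0.44,-0.01,-0.06],[-0.88,-0.025,-0.06],[-0.88,-0.025,-0.06]], "delta_rot": [[0,0,0],[0,0,0],[0,0,0]], "grip": 0.55}}

```text
time: 9.52
tool_pos: [439.3, 138.7, 175.9]
tcp_rot: [3.141, 0.0, 1.646]
contact_force: [-0.1, -0.6, 0.1]
grip_width: 46.5
finger_force: 0.0
```

Request:
{"method": "send_rows", "body": {"offset": [[-0.44,-0.01,-0.06],[-0.88,-0.025,-0.06]], "delta_rot": [[0,0,0],[0,0,0]]}}

```text
time: 9.78
tool_pos: [445.0, 35.7, 183.5]
tcp_rot: [3.14, -0.0, 1.652]
contact_force: [0.9, 0.4, -0.2]
grip_width: 50.6
finger_force: 0.0
```

Request:
{"method": "send_rows", "body": {"offset": [[-0.44,-0.01,-0.06],[-0.88,-0.025,-0.06],[-0.88,-0.025,-0.06],[-0.88,-0.025,-0.06]], "delta_rot": [[0,0,-0.003],[0,0,-0.003],[0,0,-0.003],[0,0,-0.003]]}}

```text
time: 10.28
tool_pos: [449.8, -68.7, 189.9]
tcp_rot: [-3.141, -0.001, 1.669]
contact_force: [-0.2, -0.5, 0.2]
grip_width: 50.7
finger_force: 0.0
```

Run:
```python
from aim import *
aim("block0",(450,-70),0,18)
cv2.imwrite("pics/w2.png",optics.capture("wrist")[...,::-1])
```

```text
wrist uv [249. 164.] 0.58 off 4.7; 
all [447.69 -68.17   0.    -1.47] 0.966
wrist [447.67 -68.17   0.    -1.47] 0.967
pose [447.67 -68.17   0.    -1.47] yaw mod pi 1.675
calls 2 each [ 0.001 -0.009  0.717] rows 2  | off [ 0.0019 -0.0183  1.4343] rot [-0.     -0.0001 -0.0006] dist 172 rows 0.0
```

View pics/w2.png

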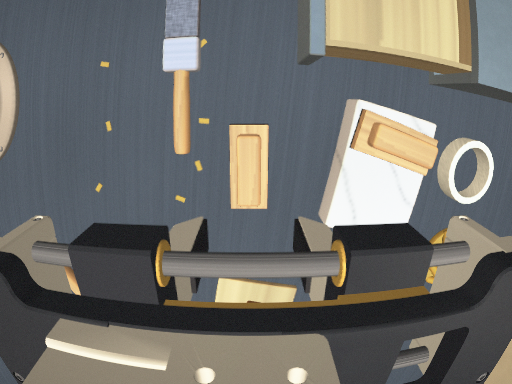

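The block at (249,166) is a natural-wood block, ridge up, with nothing near the fingers (brush handle at (182,110), marble plate at (378,162)). The choice is confirmed, so I grasp it.

Request:
{"method": "send_rows", "body": {"offset": [[0,-0.018,0.35],[0,-0.018,0.7],[0,-0.018,0.9]], "delta_rot": [[0,0,0],[0,0,0],[0,0,0]]}}

```text
time: 10.9
tool_pos: [446.9, -68.8, 80.4]
tcp_rot: [-3.14, -0.001, 1.67]
contact_force: [-0.6, 0.2, 0.7]
grip_width: 50.6
finger_force: 0.0
```

Request:
{"method": "send_rows", "body": {"offset": [[0,0,0.2],[0,0,0.4],[0,0,0.534],[0,0,0.534]], "delta_rot": [[0,0,0],[0,0,0],[0,0,0],[0,0,0]]}}

```text
time: 11.4
tool_pos: [447.1, -69.0, 17.2]
tcp_rot: [-3.139, -0.001, 1.67]
contact_force: [-0.1, 0.1, -0.5]
grip_width: 50.1
finger_force: 0.0
```

Request:
{"method": "send_rows", "body": {"offset": [[0,0,0],[0,0,0],[0,0,0],[0,0,0]], "delta_rot": [[0,0,0],[0,0,0],[0,0,0],[0,0,0]], "grip": 0}}

```text
time: 11.9
tool_pos: [448.1, -69.9, 18.6]
tcp_rot: [3.14, 0.0, 1.669]
contact_force: [-0.4, 1.8, 6.0]
grip_width: 26.1
finger_force: 30.0
```

Request:
{"method": "send_rows", "body": {"offset": [[0,0,-0.2],[0,0,-0.6],[0,0,-0.99],[0,0,-0.99]], "delta_rot": [[0,0,0],[0,0,0],[0,0,0],[0,0,0]]}}

```text
time: 12.4
tool_pos: [449.7, -70.5, 139.9]
tcp_rot: [3.135, 0.003, 1.669]
contact_force: [0.1, 0.3, -2.4]
grip_width: 25.6
finger_force: 30.0
```

Run:
```python
from h import *
print(get_obs()["tool_pos"],get_obs()["grip_width"])
move((565.1,137.1,160),.08)
```

```text
[449.65256924 -70.51982046 139.87397391] 25.625294323908975
calls 2 each [ 0.814  0.564 -0.082] rows 2  | off [ 1.6271  1.1281 -0.1649] rot [ 0.0005  0.0012 -0.2471] dist 238 rows 8.3
```

Request:
{"method": "send_rows", "body": {"offset": [[0.4,0.28,-0.08],[0.81,0.56,-0.08],[0.81,0.56,-0.08]], "delta_rot": [[0,0,0],[0,0,0],[0,0,0]]}}

```text
time: 12.78
tool_pos: [505.5, 36.6, 145.0]
tcp_rot: [-3.14, -0.001, 1.673]
contact_force: [-0.2, 0.6, -1.4]
grip_width: 25.9
finger_force: 30.0
```

Request:
{"method": "send_rows", "body": {"offset": [[0.4,0.28,-0.08],[0.81,0.56,-0.08],[0.81,0.56,-0.08],[0.81,0.56,-0.08],[0.81,0.56,-0.08],[0.81,0.56,-0.08],[0.81,0.56,-0.08],[0.81,0.56,-0.08]], "delta_rot": [[0,0,-0.247],[0,0,-0.247],[0,0,-0.247],[0,0,-0.247],[0,0,-0.247],[0,0,-0.247],[0,0,-0.247],[0,0,-0.247]]}}

```text
time: 13.78
tool_pos: [561.5, 135.7, 154.3]
tcp_rot: [-3.141, -0.003, -3.109]
contact_force: [-0.1, 0.3, -0.9]
grip_width: 25.7
finger_force: 30.0
```

Run:
```python
from h import *
move((565.1,137.1,125),.08)
im=optics.capture("top"); im=cv2.resize(im[60:260,50:290],None,fx=2,fy=2); w=cv2.resize(optics.capture("wrist"),None,fx=.75,fy=.75)
o=np.zeros((400,864,3),np.uint8); o[:400,:480]=im; o[:288,480:864]=w; cv2.imwrite("pics/c3.png",cv2.resize(o,(800,370))[...,::-1])
```

```text
calls 1 each [-0.031  0.01   0.244] rows 1  | off [-0.0315  0.0104  0.2444] rot [-0.0001 -0.0005 -0.0075] dist 30 rows 0.3
```

View pics/c3.png

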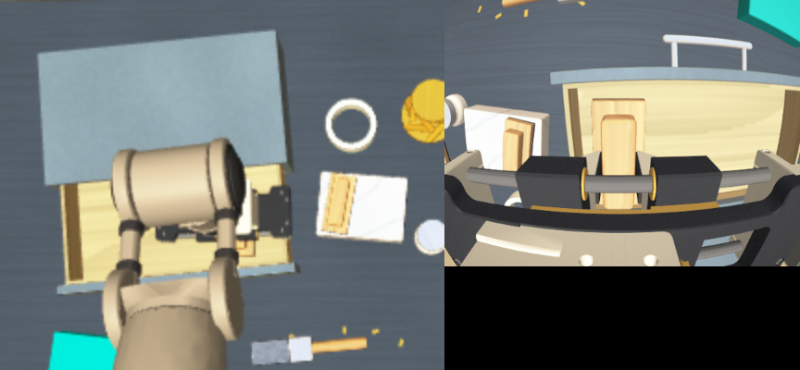

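Block held cleanly above the drawer's right end. I lower it, release, and retreat.

Request:
{"method": "send_rows", "body": {"offset": [[-0.031,0.01,0.15],[-0.031,0.01,0.3],[-0.031,0.01,0.5],[-0.031,0.01,0.7],[-0.031,0.01,0.85],[-0.031,0.01,0.94],[-0.031,0.01,0.94]], "delta_rot": [[0,0,-0.0075],[0,0,-0.0075],[0,0,-0.0075],[0,0,-0.0075],[0,0,-0.0075],[0,0,-0.0075],[0,0,-0.0075]]}}

```text
time: 14.75
tool_pos: [565.6, 137.7, 42.5]
tcp_rot: [-3.142, -0.002, -3.069]
contact_force: [0.0, 0.0, -1.0]
grip_width: 25.5
finger_force: 30.0
```

Request:
{"method": "send_rows", "body": {"offset": [[0,0,0],[0,0,0],[0,0,0]], "delta_rot": [[0,0,0],[0,0,0],[0,0,0]], "grip": 0.5}}

```text
time: 15.12
tool_pos: [566.4, 138.1, 43.8]
tcp_rot: [3.141, 0.001, -3.067]
contact_force: [0.1, -0.2, 0.1]
grip_width: 45.6
finger_force: 0.0
```

Request:
{"method": "send_rows", "body": {"offset": [[0,0,-0.2],[0,0,-0.6],[0,0,-0.99],[0,0,-0.99]], "delta_rot": [[0,0,0],[0,0,0],[0,0,0],[0,0,0]]}}

```text
time: 15.62
tool_pos: [568.4, 138.4, 166.5]
tcp_rot: [3.141, 0.009, -3.067]
contact_force: [0.4, -0.1, -0.3]
grip_width: 45.7
finger_force: 0.0
```

Run:
```python
from aim import *
from m1 import nm
print(get_obs()["tool_pos"])
aim("block0",(565.1,137.1),22,18,())
move((608,-18,230),-.17+np.pi)
```

```text
[568.37707584 138.40592006 166.49911429]
wrist uv [250. 169.] 0.59 off 6.8; 
all [5.6203e+02 1.3664e+02 2.2000e+01 6.0000e-02] 0.954
wrist [5.6204e+02 1.3663e+02 2.2000e+01 6.0000e-02] 0.954
pose [5.6204e+02 1.3663e+02 2.2000e+01 6.0000e-02] yaw mod pi 0.061
calls 2 each [ 0.017 -0.005  0.509] rows 2  | off [ 0.034  -0.0097  1.0185] rot [0.     0.0001 0.0021] dist 122 rows 0.1
calls 2 each [-0.127 -0.662 -0.282] rows 2  | off [-0.2531 -1.3231 -0.5648] rot [0.     0.0001 0.0389] dist 175 rows 1.3
```

Request:
{"method": "send_rows", "body": {"offset": [[-0.12,-0.33,-0.28],[-0.127,-0.66,-0.28],[-0.127,-0.66,-0.28]], "delta_rot": [[0,0,0],[0,0,0],[0,0,0]]}}

```text
time: 16.1
tool_pos: [586.8, 57.8, 194.0]
tcp_rot: [-3.141, -0.003, -3.071]
contact_force: [-1.1, 0.4, 0.1]
grip_width: 45.9
finger_force: 0.0
```

Request:
{"method": "send_rows", "body": {"offset": [[-0.12,-0.33,-0.28],[-0.127,-0.66,-0.28],[-0.127,-0.66,-0.28],[-0.127,-0.66,-0.28]], "delta_rot": [[0,0,0.039],[0,0,0.039],[0,0,0.039],[0,0,0.039]]}}

```text
time: 16.6
tool_pos: [607.6, -16.5, 227.8]
tcp_rot: [3.141, -0.003, 2.972]
contact_force: [0.2, 0.3, -0.1]
grip_width: 46.0
finger_force: 0.0
```

Run:
```python
from aim import *
aim("block0",(608,-18),40,18)
cv2.imwrite("pics/w4.png",optics.capture("wrist")[...,::-1])
```

```text
wrist uv [251. 165.] 0.74 off 4.4; 
all [ 6.0656e+02 -1.5990e+01  4.0000e+01 -1.7000e-01] 0.966
wrist [ 6.0657e+02 -1.5990e+01  4.0000e+01 -1.7000e-01] 0.966
pose [ 6.0657e+02 -1.5990e+01  4.0000e+01 -1.7000e-01] yaw mod pi 2.972
calls 2 each [0.006 0.    0.712] rows 2  | off [1.1100e-02 6.0000e-04 1.4235e+00] rot [ 0.     -0.0001  0.0001] dist 171 rows 0.0
```

View pics/w4.png

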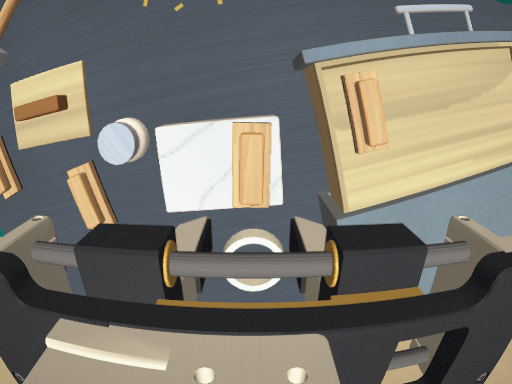

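The first block lies flat in the drawer at (366,110), and the next block is on the marble plate at (252,165).

Request:
{"method": "send_rows", "body": {"offset": [[0.011,0,0.35],[0.011,0,0.7],[0.011,0,0.9]], "delta_rot": [[0,0,0],[0,0,0],[0,0,0]]}}

```text
time: 17.23
tool_pos: [605.9, -16.6, 119.0]
tcp_rot: [3.141, -0.003, 2.972]
contact_force: [0.5, -0.4, 0.6]
grip_width: 45.7
finger_force: 0.0
```

Request:
{"method": "send_rows", "body": {"offset": [[0,0,0.2],[0,0,0.4],[0,0,0.523],[0,0,0.523]], "delta_rot": [[0,0,0],[0,0,0],[0,0,0],[0,0,0]]}}

```text
time: 17.73
tool_pos: [606.4, -17.0, 57.6]
tcp_rot: [3.142, -0.002, 2.971]
contact_force: [0.0, -0.0, -0.2]
grip_width: 45.9
finger_force: 0.0
```

Request:
{"method": "send_rows", "body": {"offset": [[0,0,0],[0,0,0],[0,0,0],[0,0,0]], "delta_rot": [[0,0,0],[0,0,0],[0,0,0],[0,0,0]], "grip": 0}}

```text
time: 18.23
tool_pos: [607.5, -17.4, 59.4]
tcp_rot: [3.141, 0.002, 2.971]
contact_force: [-0.2, 1.3, 5.2]
grip_width: 25.4
finger_force: 30.0
```

Request:
{"method": "send_rows", "body": {"offset": [[0,0,-0.2],[0,0,-0.6],[0,0,-0.9],[0,0,-0.9]], "delta_rot": [[0,0,0],[0,0,0],[0,0,0],[0,0,0]]}}

```text
time: 18.73
tool_pos: [608.5, -17.7, 169.5]
tcp_rot: [3.142, 0.006, 2.971]
contact_force: [0.2, 0.2, -1.6]
grip_width: 26.1
finger_force: 30.0
```

Run:
```python
from h import *
print(get_obs()["tool_pos"],get_obs()["grip_width"])
move((558.7,216.8,160),.08)
```

```text
[608.46126915 -17.69253916 169.48354562] 26.077890602866912
calls 2 each [0.37  0.928 0.037] rows 2  | off [0.7407 1.8554 0.0747] rot [-0.0001  0.0009 -0.0399] dist 240 rows 1.3
```

Request:
{"method": "send_rows", "body": {"offset": [[0.18,0.46,0.037],[0.37,0.928,0.037],[0.37,0.928,0.037]], "delta_rot": [[0,0,0],[0,0,0],[0,0,0]]}}

```text
time: 19.1
tool_pos: [580.0, 103.7, 160.4]
tcp_rot: [3.141, -0.004, 2.976]
contact_force: [0.3, -1.1, -1.1]
grip_width: 25.7
finger_force: 30.0
```

Request:
{"method": "send_rows", "body": {"offset": [[0.18,0.46,0.037],[0.37,0.928,0.037],[0.37,0.928,0.037],[0.37,0.928,0.037]], "delta_rot": [[0,0,-0.04],[0,0,-0.04],[0,0,-0.04],[0,0,-0.04]]}}

```text
time: 19.6
tool_pos: [557.2, 216.2, 156.6]
tcp_rot: [-3.141, -0.002, -3.061]
contact_force: [0.3, -0.8, -1.4]
grip_width: 25.9
finger_force: 30.0
```

Run:
```python
from h import *
print(get_obs()["tool_pos"],get_obs()["grip_width"])
move((558.7,216.8,42),.08)
```

```text
[557.16209535 216.18478276 156.57634447] 25.941459417328396
calls 1 each [-0.015  0.005  0.955] rows 2  | off [-0.0146  0.005   0.9548] rot [-0.0002 -0.0002  0.0001] dist 115 rows 0.0
```

Request:
{"method": "send_rows", "body": {"offset": [[-0.015,0.005,0.15],[-0.015,0.005,0.3],[-0.015,0.005,0.5],[-0.015,0.005,0.7],[-0.015,0.005,0.85],[-0.015,0.005,0.955],[-0.015,0.005,0.955]], "delta_rot": [[0,0,0],[0,0,0],[0,0,0],[0,0,0],[0,0,0],[0,0,0],[0,0,0]]}}

```text
time: 20.48
tool_pos: [559.3, 216.5, 42.4]
tcp_rot: [-3.141, -0.001, -3.063]
contact_force: [0.1, -0.3, -0.7]
grip_width: 25.6
finger_force: 30.0
```

Request:
{"method": "send_rows", "body": {"offset": [[0,0,0],[0,0,0],[0,0,0]], "delta_rot": [[0,0,0],[0,0,0],[0,0,0]], "grip": 0.5}}

```text
time: 20.85
tool_pos: [559.2, 218.0, 43.4]
tcp_rot: [3.141, 0.001, -3.061]
contact_force: [0.5, 0.2, -0.3]
grip_width: 45.8
finger_force: 0.0
```

Request:
{"method": "send_rows", "body": {"offset": [[0,0,-0.2],[0,0,-0.6],[0,0,-0.99],[0,0,-0.99]], "delta_rot": [[0,0,0],[0,0,0],[0,0,0],[0,0,0]]}}

```text
time: 21.35
tool_pos: [561.2, 218.6, 166.4]
tcp_rot: [3.14, 0.009, -3.061]
contact_force: [1.1, -0.7, -0.9]
grip_width: 46.1
finger_force: 0.0
```

Request:
{"method": "send_rows", "body": {"offset": [[0,0,-0.3],[0,-0.5,-0.4],[0,-0.99,-0.4],[0,-0.99,-0.4]], "delta_rot": [[0,0,0],[0,0,0],[0,0,0],[0,0,0]]}}

```text
time: 21.85
tool_pos: [568.5, 95.9, 208.9]
tcp_rot: [-3.141, -0.001, -3.066]
contact_force: [-0.1, 1.3, -0.1]
grip_width: 46.0
finger_force: 0.0
```

Run:
```python
from m1 import *
nm("block0",[((619,-259),0),((540,-436),0)])
nm("cover",[((471,-302),0)])
nm("plate",[((605,-54),0)])
print(get_obs()["time"])
move((620,-259,200),.13)
```

```text
block0 2 [ 620.4 -258.9    5.3] yaw 0.133 iou 0.903
block0 2 [ 540.3 -437.8    4.2] yaw 0.169 iou 0.885
cover 1 [ 471.9 -298.2    0. ] yaw -0.08 iou 0.963
plate 2 [605.  -55.3   4.4] yaw -0.105 iou 0.911
22.45
calls 4 each [-0.046 -0.754  0.02 ] rows 2  | off [-0.1839 -3.0162  0.0811] rot [ 0.      0.     -0.0077] dist 363 rows 0.3
```

Request:
{"method": "send_rows", "body": {"offset": [[-0.04,-0.4,0.02],[-0.046,-0.754,0.02]], "delta_rot": [[0,0,0],[0,0,0]]}}

```text
time: 22.7
tool_pos: [581.6, 9.0, 207.2]
tcp_rot: [-3.142, 0.0, -3.059]
contact_force: [-0.0, 0.2, -0.2]
grip_width: 45.8
finger_force: 0.0
```

Request:
{"method": "send_rows", "body": {"offset": [[-0.04,-0.4,0.02],[-0.046,-0.754,0.02]], "delta_rot": [[0,0,0],[0,0,0]]}}

```text
time: 22.95
tool_pos: [594.4, -81.5, 204.8]
tcp_rot: [3.142, 0.0, -3.061]
contact_force: [-0.0, 0.4, -0.4]
grip_width: 46.0
finger_force: 0.0
```

Request:
{"method": "send_rows", "body": {"offset": [[-0.04,-0.4,0.02],[-0.046,-0.754,0.02]], "delta_rot": [[0,0,0],[0,0,0]]}}

```text
time: 23.2
tool_pos: [607.1, -171.3, 202.3]
tcp_rot: [3.141, -0.0, -3.061]
contact_force: [0.6, -0.5, 0.7]
grip_width: 46.0
finger_force: 0.0
```

Request:
{"method": "send_rows", "body": {"offset": [[-0.04,-0.4,0.02],[-0.046,-0.754,0.02],[-0.046,-0.754,0.02],[-0.046,-0.754,0.02]], "delta_rot": [[0,0,-0.0077],[0,0,-0.0077],[0,0,-0.0077],[0,0,-0.0077]]}}

```text
time: 23.7
tool_pos: [619.7, -258.9, 199.9]
tcp_rot: [3.141, -0.0, -3.013]
contact_force: [-0.6, 0.2, 0.2]
grip_width: 45.7
finger_force: 0.0
```

Run:
```python
from aim import *
aim("block0",(619,-259),0,18)
```

```text
wrist uv [251. 162.] 0.74 off 2.9; top uv [309. 168.] 0.48 off 2.0; 
all [ 6.1847e+02 -2.5877e+02 -1.7300e+00  1.4000e-01] 0.571
wrist [ 6.1830e+02 -2.5866e+02  0.0000e+00  1.4000e-01] 0.967
pose [ 6.1830e+02 -2.5866e+02  0.0000e+00  1.4000e-01] yaw mod pi 0.138
calls 2 each [ 0.008 -0.001  0.76 ] rows 2  | off [ 0.0152 -0.0029  1.521 ] rot [ 0.      0.     -0.0012] dist 183 rows 0.0
```

Request:
{"method": "send_rows", "body": {"offset": [[0.015,-0.003,0.35],[0.015,-0.003,0.7],[0.015,-0.003,0.95]], "delta_rot": [[0,0,-0.001],[0,0,-0.001],[0,0,-0.001]]}}

```text
time: 24.28
tool_pos: [617.6, -258.7, 84.5]
tcp_rot: [3.14, -0.001, -3.005]
contact_force: [0.1, -0.5, -0.2]
grip_width: 45.7
finger_force: 0.0
```

Request:
{"method": "send_rows", "body": {"offset": [[0,0,0.2],[0,0,0.4],[0,0,0.57],[0,0,0.57]], "delta_rot": [[0,0,0],[0,0,0],[0,0,0],[0,0,0]]}}

```text
time: 24.78
tool_pos: [617.2, -258.7, 16.3]
tcp_rot: [3.139, -0.003, -3.005]
contact_force: [-0.0, -1.0, -0.7]
grip_width: 46.0
finger_force: 0.0
```

Request:
{"method": "send_rows", "body": {"offset": [[0,0,0],[0,0,0],[0,0,0],[0,0,0]], "delta_rot": [[0,0,0],[0,0,0],[0,0,0],[0,0,0]], "grip": 0}}

```text
time: 25.28
tool_pos: [618.6, -260.1, 18.9]
tcp_rot: [-3.141, 0.002, -3.006]
contact_force: [-0.6, 1.7, 5.8]
grip_width: 25.6
finger_force: 30.0
```

Request:
{"method": "send_rows", "body": {"offset": [[0,0,-0.2],[0,0,-0.6],[0,0,-0.99],[0,0,-0.99]], "delta_rot": [[0,0,0],[0,0,0],[0,0,0],[0,0,0]]}}

```text
time: 25.78
tool_pos: [620.0, -261.3, 141.3]
tcp_rot: [-3.136, 0.007, -3.006]
contact_force: [0.5, 0.1, -2.4]
grip_width: 25.8
finger_force: 30.0
```

Run:
```python
from h import *
print(get_obs()["tool_pos"],get_obs()["grip_width"])
move((552.3,296.6,165),.08)
```

```text
[ 620.04307909 -261.33329195  141.27726992] 25.78494721690354
calls 5 each [-0.014  0.936 -0.044] rows 2  | off [-0.0694  4.682  -0.2221] rot [-0.0008  0.0011  0.0088] dist 563 rows 0.3
```

Request:
{"method": "send_rows", "body": {"offset": [[0,0.4,-0.044],[-0.014,0.936,-0.044]], "delta_rot": [[0,0,0],[0,0,0]]}}

```text
time: 26.02
tool_pos: [603.9, -150.3, 140.5]
tcp_rot: [3.141, -0.001, -3.009]
contact_force: [1.2, 0.2, -0.8]
grip_width: 25.4
finger_force: 30.0
```

Request:
{"method": "send_rows", "body": {"offset": [[0,0.4,-0.044],[-0.014,0.936,-0.044]], "delta_rot": [[0,0,0],[0,0,0]]}}

```text
time: 26.28
tool_pos: [590.7, -39.7, 146.1]
tcp_rot: [3.141, -0.001, -3.007]
contact_force: [1.0, 1.1, -0.6]
grip_width: 25.8
finger_force: 30.0
```

Request:
{"method": "send_rows", "body": {"offset": [[0,0.4,-0.044],[-0.014,0.936,-0.044]], "delta_rot": [[0,0,0],[0,0,0]]}}

```text
time: 26.52
tool_pos: [577.4, 70.0, 151.4]
tcp_rot: [-3.142, -0.001, -3.007]
contact_force: [0.9, 0.3, -0.6]
grip_width: 25.6
finger_force: 30.0
```

Request:
{"method": "send_rows", "body": {"offset": [[0,0.4,-0.044],[-0.014,0.936,-0.044]], "delta_rot": [[0,0,0],[0,0,0]]}}

```text
time: 26.78
tool_pos: [564.2, 179.6, 156.7]
tcp_rot: [-3.141, -0.001, -3.007]
contact_force: [0.2, 0.4, -1.3]
grip_width: 25.5
finger_force: 30.0
```

Request:
{"method": "send_rows", "body": {"offset": [[0,0.4,-0.044],[-0.014,0.936,-0.044],[-0.014,0.936,-0.044],[-0.014,0.936,-0.044]], "delta_rot": [[0,0,0.009],[0,0,0.009],[0,0,0.009],[0,0,0.009]]}}

```text
time: 27.28
tool_pos: [550.7, 289.8, 161.6]
tcp_rot: [-3.14, -0.002, -3.062]
contact_force: [0.0, -0.2, -1.3]
grip_width: 25.9
finger_force: 30.0
```

Run:
```python
from h import *
print(get_obs()["tool_pos"],get_obs()["grip_width"])
move((552.3,296.6,41.5),.08)
```

```text
[550.68206103 289.82572131 161.61684128] 25.921653520403133
calls 2 each [-0.01   0.028  0.5  ] rows 2  | off [-0.0202  0.0564  1.0009] rot [-0.0002 -0.0004 -0.    ] dist 120 rows 0.0
```

Request:
{"method": "send_rows", "body": {"offset": [[-0.02,0.056,0.15],[-0.02,0.056,0.3],[-0.02,0.056,0.5],[-0.02,0.056,0.7],[-0.02,0.056,0.85],[-0.02,0.056,0.95],[-0.02,0.056,1.0],[-0.02,0.056,1.0]], "delta_rot": [[0,0,0],[0,0,0],[0,0,0],[0,0,0],[0,0,0],[0,0,0],[0,0,0],[0,0,0]]}}

```text
time: 28.28
tool_pos: [553.4, 297.1, 43.0]
tcp_rot: [3.141, 0.0, -3.063]
contact_force: [0.2, 0.2, -1.1]
grip_width: 25.7
finger_force: 30.0
```

Request:
{"method": "send_rows", "body": {"offset": [[0,0,0],[0,0,0],[0,0,0]], "delta_rot": [[0,0,0],[0,0,0],[0,0,0]], "grip": 0.5}}

```text
time: 28.65
tool_pos: [553.5, 297.2, 43.6]
tcp_rot: [3.141, 0.001, -3.063]
contact_force: [-0.2, 0.1, -0.7]
grip_width: 45.2
finger_force: 0.0
```

Request:
{"method": "send_rows", "body": {"offset": [[0,0,-0.2],[0,0,-0.6],[0,0,-0.99],[0,0,-0.99]], "delta_rot": [[0,0,0],[0,0,0],[0,0,0],[0,0,0]]}}

```text
time: 29.15
tool_pos: [555.4, 298.0, 166.7]
tcp_rot: [3.139, 0.009, -3.063]
contact_force: [-0.2, -0.3, -1.4]
grip_width: 45.7
finger_force: 0.0
```

Request:
{"method": "send_rows", "body": {"offset": [[0,0,-0.3],[0,-0.5,-0.4],[0,-0.99,-0.4],[0,-0.99,-0.4]], "delta_rot": [[0,0,0],[0,0,0],[0,0,0],[0,0,0]]}}

```text
time: 29.65
tool_pos: [562.7, 175.0, 209.3]
tcp_rot: [-3.141, -0.001, -3.068]
contact_force: [0.3, 1.3, -0.2]
grip_width: 45.7
finger_force: 0.0
```

Run:
```python
from m1 import *
nm("block0",[((540,-436),0)])
nm("cover",[((471,-302),0)])
nm("plate",[((605,-54),0)])
cv2.imwrite("pics/w5.png",optics.capture("wrist")[...,::-1])
print(get_obs()["time"])
move((540,-437,200),.17)
```

```text
block0 2 [ 540.7 -438.1    4.5] yaw 0.21 iou 0.921
cover 2 [ 472.9 -302.     3.3] yaw -0.081 iou 0.944
plate 2 [604.5 -54.2   3.7] yaw -0.093 iou 0.937
30.3
calls 6 each [ 0.099 -0.85   0.013] rows 2  | off [ 0.5943 -5.1022  0.081 ] rot [ 0.      0.     -0.0144] dist 616 rows 0.5
```

View pics/w5.png

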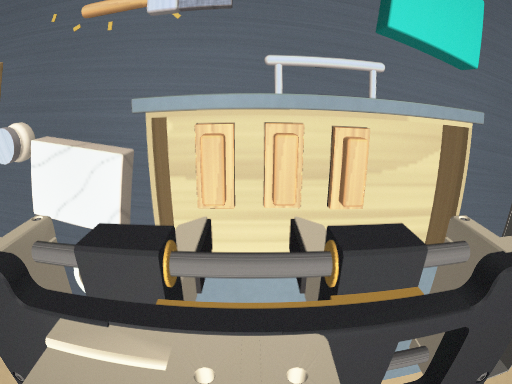

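Three blocks lie flat in the drawer, at (214,165), (284,165) and (349,167). Now the last one.

Request:
{"method": "send_rows", "body": {"offset": [[0.05,-0.4,0.01],[0.1,-0.85,0.013]], "delta_rot": [[0,0,0],[0,0,0]]}}

```text
time: 30.55
tool_pos: [558.5, 75.6, 208.1]
tcp_rot: [3.142, 0.0, -3.06]
contact_force: [0.6, -0.5, -0.4]
grip_width: 45.7
finger_force: 0.0
```

Request:
{"method": "send_rows", "body": {"offset": [[0.05,-0.4,0.01],[0.1,-0.85,0.013]], "delta_rot": [[0,0,0],[0,0,0]]}}

```text
time: 30.8
tool_pos: [554.6, -27.9, 206.8]
tcp_rot: [3.142, 0.0, -3.062]
contact_force: [0.6, -0.3, -0.2]
grip_width: 45.6
finger_force: 0.0
```

Request:
{"method": "send_rows", "body": {"offset": [[0.05,-0.4,0.01],[0.1,-0.85,0.013]], "delta_rot": [[0,0,0],[0,0,0]]}}

```text
time: 31.05
tool_pos: [550.7, -130.6, 205.2]
tcp_rot: [3.141, 0.0, -3.062]
contact_force: [0.4, 0.3, -0.2]
grip_width: 45.9
finger_force: 0.0
```

Request:
{"method": "send_rows", "body": {"offset": [[0.05,-0.4,0.01],[0.1,-0.85,0.013]], "delta_rot": [[0,0,0],[0,0,0]]}}

```text
time: 31.3
tool_pos: [546.7, -233.3, 203.6]
tcp_rot: [3.141, 0.0, -3.062]
contact_force: [0.2, 0.4, 0.1]
grip_width: 46.0
finger_force: 0.0
```

Request:
{"method": "send_rows", "body": {"offset": [[0.05,-0.4,0.01],[0.1,-0.85,0.013]], "delta_rot": [[0,0,0],[0,0,0]]}}

```text
time: 31.55
tool_pos: [542.8, -335.9, 202.1]
tcp_rot: [3.141, 0.0, -3.062]
contact_force: [0.5, 0.6, -0.0]
grip_width: 45.9
finger_force: 0.0
```

Request:
{"method": "send_rows", "body": {"offset": [[0.05,-0.4,0.01],[0.1,-0.85,0.013],[0.1,-0.85,0.013],[0.1,-0.85,0.013]], "delta_rot": [[0,0,-0.015],[0,0,-0.015],[0,0,-0.015],[0,0,-0.015]]}}

```text
time: 32.05
tool_pos: [538.9, -436.6, 200.0]
tcp_rot: [3.14, -0.0, -2.969]
contact_force: [0.0, 0.5, 0.1]
grip_width: 46.0
finger_force: 0.0
```

Run:
```python
from aim import *
aim("block0",(540.7,-438),0,18)
cv2.imwrite("pics/w6.png",optics.capture("wrist")[...,::-1])
```

```text
wrist uv [249. 163.] 0.7 off 4.0; top uv [357. 187.] 0.54 off 7.9; 
all [ 5.3952e+02 -4.3773e+02 -3.6300e+00  2.0000e-01] 0.557
wrist [ 5.3876e+02 -4.3773e+02  0.0000e+00  2.0000e-01] 0.969
pose [ 5.3876e+02 -4.3773e+02  0.0000e+00  2.0000e-01] yaw mod pi 0.204
calls 2 each [ 0.005 -0.008  0.762] rows 2  | off [ 0.0107 -0.0152  1.5245] rot [-0.      0.0001 -0.0046] dist 183 rows 0.2
```

View pics/w6.png

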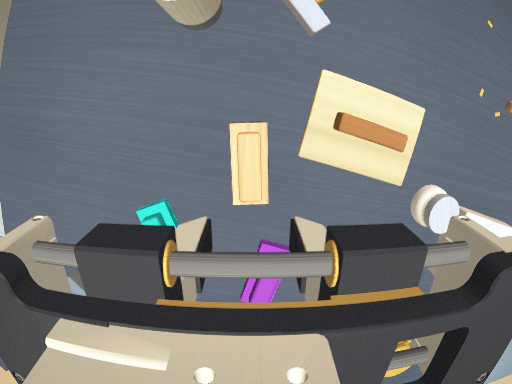

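The wooden block is at (249,163). The purple (265,272) and turquoise (157,213) decoys and the cover (361,127) are clear of it, so I grasp.

Request:
{"method": "send_rows", "body": {"offset": [[0.011,-0.015,0.35],[0.011,-0.015,0.7],[0.011,-0.015,0.95]], "delta_rot": [[0,0,-0.0046],[0,0,-0.0046],[0,0,-0.0046]]}}

```text
time: 32.67
tool_pos: [537.9, -437.8, 84.7]
tcp_rot: [3.14, -0.001, -2.939]
contact_force: [-0.1, -1.1, 0.3]
grip_width: 46.1
finger_force: 0.0
```

Request:
{"method": "send_rows", "body": {"offset": [[0,0,0.2],[0,0,0.4],[0,0,0.57],[0,0,0.57]], "delta_rot": [[0,0,0],[0,0,0],[0,0,0],[0,0,0]]}}

```text
time: 33.17
tool_pos: [537.4, -437.9, 16.3]
tcp_rot: [3.139, -0.002, -2.939]
contact_force: [-0.2, 0.4, 0.9]
grip_width: 45.6
finger_force: 0.0
```

Request:
{"method": "send_rows", "body": {"offset": [[0,0,0],[0,0,0],[0,0,0],[0,0,0]], "delta_rot": [[0,0,0],[0,0,0],[0,0,0],[0,0,0]], "grip": 0}}

```text
time: 33.67
tool_pos: [538.5, -439.4, 19.2]
tcp_rot: [-3.14, 0.001, -2.94]
contact_force: [0.5, 1.1, 6.5]
grip_width: 25.9
finger_force: 30.0
```

Request:
{"method": "send_rows", "body": {"offset": [[0,0,-0.2],[0,0,-0.6],[0,0,-0.99],[0,0,-0.99]], "delta_rot": [[0,0,0],[0,0,0],[0,0,0],[0,0,0]]}}

```text
time: 34.17
tool_pos: [539.7, -440.8, 141.7]
tcp_rot: [-3.134, 0.005, -2.94]
contact_force: [0.6, 0.8, -1.2]
grip_width: 26.0
finger_force: 30.0
```

Run:
```python
from h import *
print(get_obs()["tool_pos"],get_obs()["grip_width"])
move((545.9,376.3,165),.08)
```

```text
[ 539.65231219 -440.83388344  141.65701979] 25.994226624905775
calls 7 each [-0.203  0.951 -0.034] rows 2  | off [-1.4181  6.659  -0.2373] rot [-0.0011  0.0008  0.0194] dist 817 rows 0.7
```

Request:
{"method": "send_rows", "body": {"offset": [[-0.1,0.45,-0.034],[-0.203,0.951,-0.034]], "delta_rot": [[0,0,0],[0,0,0]]}}

```text
time: 34.42
tool_pos: [538.1, -321.4, 139.2]
tcp_rot: [3.14, -0.001, -2.942]
contact_force: [1.4, 0.4, -2.0]
grip_width: 25.8
finger_force: 30.0
```

Request:
{"method": "send_rows", "body": {"offset": [[-0.1,0.45,-0.034],[-0.203,0.951,-0.034]], "delta_rot": [[0,0,0],[0,0,0]]}}

```text
time: 34.67
tool_pos: [539.2, -204.0, 143.8]
tcp_rot: [3.141, -0.001, -2.94]
contact_force: [0.2, 0.1, -1.9]
grip_width: 25.8
finger_force: 30.0
```

Request:
{"method": "send_rows", "body": {"offset": [[-0.1,0.45,-0.034],[-0.203,0.951,-0.034]], "delta_rot": [[0,0,0],[0,0,0]]}}

```text
time: 34.92
tool_pos: [540.2, -87.3, 148.0]
tcp_rot: [3.141, -0.001, -2.94]
contact_force: [1.7, 0.8, -1.2]
grip_width: 25.8
finger_force: 30.0
```

Request:
{"method": "send_rows", "body": {"offset": [[-0.1,0.45,-0.034],[-0.203,0.951,-0.034]], "delta_rot": [[0,0,0],[0,0,0]]}}

```text
time: 35.17
tool_pos: [541.2, 29.2, 152.1]
tcp_rot: [3.141, -0.001, -2.94]
contact_force: [1.3, 0.1, -1.3]
grip_width: 25.6
finger_force: 30.0
```

Request:
{"method": "send_rows", "body": {"offset": [[-0.1,0.45,-0.034],[-0.203,0.951,-0.034]], "delta_rot": [[0,0,0],[0,0,0]]}}

```text
time: 35.42
tool_pos: [542.2, 145.8, 156.2]
tcp_rot: [-3.142, -0.001, -2.94]
contact_force: [1.3, -0.3, -1.1]
grip_width: 25.6
finger_force: 30.0
```

Request:
{"method": "send_rows", "body": {"offset": [[-0.1,0.45,-0.034],[-0.203,0.951,-0.034]], "delta_rot": [[0,0,0],[0,0,0]]}}

```text
time: 35.67
tool_pos: [543.2, 262.4, 160.2]
tcp_rot: [-3.141, -0.002, -2.94]
contact_force: [1.1, -0.1, -0.5]
grip_width: 25.6
finger_force: 30.0
```

Request:
{"method": "send_rows", "body": {"offset": [[-0.1,0.45,-0.034],[-0.203,0.951,-0.034],[-0.203,0.951,-0.034],[-0.203,0.951,-0.034]], "delta_rot": [[0,0,0.02],[0,0,0.02],[0,0,0.02],[0,0,0.02]]}}

```text
time: 36.17
tool_pos: [544.1, 377.2, 163.7]
tcp_rot: [-3.14, -0.003, -3.065]
contact_force: [0.3, -1.1, -0.4]
grip_width: 25.9
finger_force: 30.0
```

Run:
```python
from h import *
print(get_obs()["tool_pos"],get_obs()["grip_width"])
move((545.9,376.3,41.5),.08)
```

```text
[544.07684867 377.19134325 163.66649614] 25.900332210974135
calls 2 each [-0.009 -0.003  0.509] rows 2  | off [-0.0172 -0.0069  1.018 ] rot [-0.0003 -0.0004 -0.0005] dist 122 rows 0.0
```

Request:
{"method": "send_rows", "body": {"offset": [[-0.017,-0.007,0.2],[-0.017,-0.007,0.4],[-0.017,-0.007,0.6],[-0.017,-0.007,0.8],[-0.017,-0.007,0.92],[-0.017,-0.007,1.0],[-0.017,-0.007,1.0],[-0.017,-0.007,1.0]], "delta_rot": [[0,0,0],[0,0,0],[0,0,0],[0,0,0],[0,0,0],[0,0,0],[0,0,0],[0,0,0]]}}

```text
time: 37.17
tool_pos: [547.5, 377.2, 46.3]
tcp_rot: [3.141, 0.001, -3.065]
contact_force: [-0.3, 0.7, -0.9]
grip_width: 25.6
finger_force: 30.0
```

Request:
{"method": "send_rows", "body": {"offset": [[0,0,0.015],[0,0,0.015]], "delta_rot": [[0,0,0],[0,0,0]]}}

```text
time: 37.42
tool_pos: [547.0, 377.2, 43.9]
tcp_rot: [3.141, 0.0, -3.065]
contact_force: [-0.3, 0.1, -1.3]
grip_width: 25.7
finger_force: 30.0
```

Request:
{"method": "send_rows", "body": {"offset": [[0,0,0],[0,0,0],[0,0,0]], "delta_rot": [[0,0,0],[0,0,0],[0,0,0]], "grip": 0.5}}

```text
time: 37.8
tool_pos: [547.0, 377.1, 43.8]
tcp_rot: [3.141, 0.0, -3.065]
contact_force: [0.6, -0.1, -0.5]
grip_width: 45.5
finger_force: 0.0
```

Request:
{"method": "send_rows", "body": {"offset": [[0,0,-0.2],[0,0,-0.6],[0,0,-0.99],[0,0,-0.99]], "delta_rot": [[0,0,0],[0,0,0],[0,0,0],[0,0,0]]}}

```text
time: 38.3
tool_pos: [548.9, 378.2, 167.5]
tcp_rot: [3.138, 0.008, -3.065]
contact_force: [1.0, -0.8, -0.6]
grip_width: 46.1
finger_force: 0.0
```

Request:
{"method": "send_rows", "body": {"offset": [[0,0,-0.3],[0,-0.5,-0.4],[0,-0.99,-0.4],[0,-0.99,-0.4]], "delta_rot": [[0,0,0],[0,0,0],[0,0,0],[0,0,0]]}}

```text
time: 38.8
tool_pos: [556.2, 254.8, 209.9]
tcp_rot: [-3.14, -0.001, -3.07]
contact_force: [-0.1, 0.4, 0.2]
grip_width: 46.0
finger_force: 0.0
```

Run:
```python
from h import *
c=optics.get_calibration("wrist"); im=optics.capture("wrist"); cv2.imwrite("pics/w7.png",im[...,::-1])
for t in("chest_drawer0_handle","drawer_floor"):
    for d in finder.pinpoint(t,"wrist"): print(t,d["confidence"],d["uv"],onz(c,d["uv"],62 if "h" in t else 22,"wrist"))
move((438,247.3,170),1.651)
```

```text
chest_drawer0_handle 0.74 [251.7, 59.9] [437.73190408 246.89057593  62.        ]
drawer_floor 0.63 [255.2, 193.9] [591.02755106 262.46650341  22.        ]
calls 1 each [ 0.986 -0.024  0.333] rows 3  | off [ 0.9856 -0.0239  0.3325] rot [-1.000e-04 -2.000e-04  2.494e-01] dist 125 rows 8.4
```

View pics/w7.png

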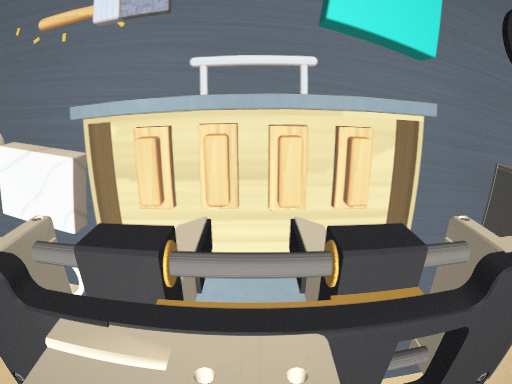

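All four blocks lie flat, ridge up, in the drawer. I go in front of the handle and push the drawer shut with closed fingers.

```bash
python3 -c "
from h import *
move((393,243.7,170),3.2216)"
```

```text
calls 2 each [ 0.681 -0.013  0.166] rows 2  | off [ 1.3617 -0.0253  0.3329] rot [ 0.0001 -0.0001 -0.0006] dist 168 rows 0.0
```

Request:
{"method": "send_rows", "body": {"offset": [[0.35,-0.013,0.0],[0.68,-0.013,0.0],[0.68,-0.013,0.0]], "delta_rot": [[0,0,0],[0,0,0],[0,0,0]], "grip": 0}}

```text
time: 39.33
tool_pos: [472.1, 252.2, 210.2]
tcp_rot: [3.141, -0.002, -3.062]
contact_force: [-0.7, -0.9, 0.1]
grip_width: 20.9
finger_force: 0.0
```

Request:
{"method": "send_rows", "body": {"offset": [[0.35,-0.013,0.0],[0.68,-0.013,0.33],[0.68,-0.013,0.33],[0.68,-0.013,0.33]], "delta_rot": [[0,0,0],[0,0,0],[0,0,0],[0,0,0]]}}

```text
time: 39.83
tool_pos: [395.2, 244.2, 171.4]
tcp_rot: [3.141, 0.002, -3.064]
contact_force: [0.5, 0.4, 0.9]
grip_width: 0.5
finger_force: 0.0
```

Request:
{"method": "send_rows", "body": {"offset": [[0,0,0.3],[0,0,0.6],[0,0,0.9],[0,0,0.97],[0,0,0.97]], "delta_rot": [[0,0,0],[0,0,0],[0,0,0],[0,0,0],[0,0,0]]}}

```text
time: 40.45
tool_pos: [394.9, 243.6, 54.9]
tcp_rot: [3.141, 0.001, -3.065]
contact_force: [0.4, 0.5, 0.6]
grip_width: 0.5
finger_force: 0.0
```

Request:
{"method": "send_rows", "body": {"offset": [[-0.08,0,0],[-0.16,0,0],[-0.24,0,0],[-0.32,0,0],[-0.4,0,0],[-0.5,0,0],[-0.6,0,0],[-0.7,0,0]], "delta_rot": [[0,0,0],[0,0,0],[0,0,0],[0,0,0],[0,0,0],[0,0,0],[0,0,0],[0,0,0]]}}

```text
time: 41.45
tool_pos: [478.1, 249.6, 54.3]
tcp_rot: [3.141, 0.0, -3.065]
contact_force: [-1.7, 0.2, 0.4]
grip_width: 0.5
finger_force: 0.7
```

Run:
```python
from h import *
print(get_obs()["tool_pos"],get_obs()["contact_force"])
optics.capture("top");c=optics.get_calibration("top")
for d in finder.pinpoint("chest_drawer0_handle","top"): print(d["confidence"],d["uv"],onz(c,d["uv"],62,"top"))
c=optics.get_calibration("wrist"); im=optics.capture("wrist"); cv2.imwrite("pics/w8.png",im[...,::-1])
for d in finder.pinpoint("chest_drawer0_handle","wrist"): print(d["confidence"],d["uv"],onz(c,d["uv"],62,"wrist"))
```

```text
[478.09748441 249.56612107  54.34321165] [-1.66386834  0.23192577  0.44327681]
0.72 [146.9, 205.0] [500.06950174 249.18178021  62.        ]
```

Request:
{"method": "send_rows", "body": {"offset": [[-0.1,0,0],[-0.2,0,0],[-0.32,0,0],[-0.44,0,0],[-0.56,0,0],[-0.68,0,0],[-0.78,0,0],[-0.83,0,0]], "delta_rot": [[0,0,0],[0,0,0],[0,0,0],[0,0,0],[0,0,0],[0,0,0],[0,0,0],[0,0,0]]}}

```text
time: 42.65
tool_pos: [577.5, 257.0, 54.4]
tcp_rot: [3.142, 0.001, -3.065]
contact_force: [-0.3, 0.5, 0.1]
grip_width: 0.7
finger_force: 0.2
```

Request:
{"method": "send_rows", "body": {"offset": [[-0.02,0,0],[-0.04,0,0],[-0.05,0,0],[-0.05,0,0]], "delta_rot": [[0,0,0],[0,0,0],[0,0,0],[0,0,0]]}}

```text
time: 43.15
tool_pos: [582.5, 257.5, 54.4]
tcp_rot: [3.142, 0.0, -3.065]
contact_force: [-0.4, -0.1, 0.5]
grip_width: 0.4
finger_force: 0.2
```

Request:
{"method": "send_rows", "body": {"offset": [[-0.02,0,0],[-0.03,0,0],[-0.03,0,0],[-0.03,0,0]], "delta_rot": [[0,0,0],[0,0,0],[0,0,0],[0,0,0]]}}

```text
time: 43.65
tool_pos: [586.3, 257.8, 54.5]
tcp_rot: [3.141, 0.001, -3.065]
contact_force: [0.2, -0.4, -0.1]
grip_width: 0.3
finger_force: 0.0
```

Request:
{"method": "send_rows", "body": {"offset": [[-0.02,0,0],[-0.03,0,0],[-0.03,0,0],[-0.03,0,0]], "delta_rot": [[0,0,0],[0,0,0],[0,0,0],[0,0,0]]}}

```text
time: 44.15
tool_pos: [586.9, 257.9, 54.4]
tcp_rot: [-3.141, -0.006, -3.065]
contact_force: [-10.7, -1.8, 6.1]
grip_width: 0.4
finger_force: 5.4
```

Request:
{"method": "send_rows", "body": {"offset": [[-0.02,0,0],[-0.03,0,0],[-0.03,0,0],[-0.03,0,0]], "delta_rot": [[0,0,0],[0,0,0],[0,0,0],[0,0,0]]}}

```text
time: 44.65
tool_pos: [587.0, 257.9, 54.4]
tcp_rot: [-3.14, -0.014, -3.064]
contact_force: [-22.3, -3.5, 14.5]
grip_width: 0.7
finger_force: 11.3
```

Run:
```python
from h import *
print(get_obs()["tool_pos"],get_obs()["contact_force"])
optics.capture("top");c=optics.get_calibration("top")
for d in finder.pinpoint("chest_drawer0_handle","top"): print(d["confidence"],d["uv"],onz(c,d["uv"],62,"top"))
b=optics.capture("side")
cv2.imwrite("pics/s9.png",cv2.resize(b[80:200,160:320],None,fx=4,fy=4,interpolation=cv2.INTER_CUBIC)[...,::-1])
```

```text
[587.03477549 257.88338296  54.4100114 ] [-22.25387082  -3.53220807  14.53166869]
0.74 [143.4, 168.8] [613.90147294 261.42542912  62.        ]
0.21 [325.4, 213.2] [ 466.7967416 -303.4035618   62.       ]
```

View pics/s9.png

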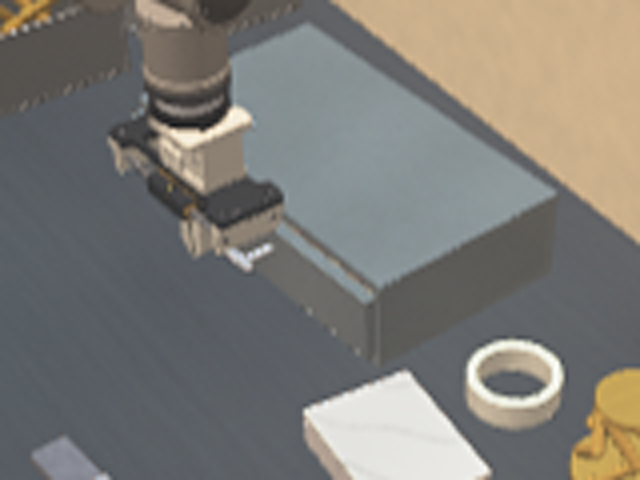

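The drawer front is flush with the chest, and the contact force rose to 22 N with no further travel, so it is shut. I retreat and go to the cover.

Request:
{"method": "send_rows", "body": {"offset": [[0.1,0,0],[0.3,0,0],[0.4,0,0],[0.4,0,-0.4],[0.4,0,-0.99],[0.4,0,-0.99]], "delta_rot": [[0,0,0],[0,0,0],[0,0,0],[0,0,0],[0,0,0],[0,0,0]]}}

```text
time: 45.55
tool_pos: [548.2, 255.5, 178.6]
tcp_rot: [3.139, 0.01, -3.065]
contact_force: [-0.6, 0.4, -0.4]
grip_width: 0.6
finger_force: 0.0
```

```bash
python3 -c "
from h import *
move((472,-300,210),1.486)"
```

```text
calls 5 each [ 0.197 -0.913 -0.057] rows 2  | off [ 0.984  -4.5668 -0.2827] rot [-0.0008  0.0016 -0.2243] dist 562 rows 7.5
```

Request:
{"method": "send_rows", "body": {"offset": [[0.1,-0.4,-0.057],[0.197,-0.913,-0.057]], "delta_rot": [[0,0,0],[0,0,0]]}}

```text
time: 45.8
tool_pos: [530.2, 143.4, 179.9]
tcp_rot: [3.142, 0.001, -3.063]
contact_force: [0.2, -1.3, 0.2]
grip_width: 0.4
finger_force: 0.0
```

Request:
{"method": "send_rows", "body": {"offset": [[0.1,-0.4,-0.057],[0.197,-0.913,-0.057]], "delta_rot": [[0,0,0],[0,0,0]]}}

```text
time: 46.05
tool_pos: [514.9, 31.6, 186.7]
tcp_rot: [3.142, 0.001, -3.064]
contact_force: [0.9, -1.0, -0.3]
grip_width: 0.8
finger_force: 0.0
```

Request:
{"method": "send_rows", "body": {"offset": [[0.1,-0.4,-0.057],[0.197,-0.913,-0.057]], "delta_rot": [[0,0,0],[0,0,0]]}}

```text
time: 46.3
tool_pos: [499.7, -79.5, 193.6]
tcp_rot: [3.142, 0.001, -3.064]
contact_force: [1.4, -0.3, 0.5]
grip_width: 0.5
finger_force: 0.0
```

Request:
{"method": "send_rows", "body": {"offset": [[0.1,-0.4,-0.057],[0.197,-0.913,-0.057]], "delta_rot": [[0,0,0],[0,0,0]]}}

```text
time: 46.55
tool_pos: [484.4, -190.4, 200.4]
tcp_rot: [3.141, 0.001, -3.065]
contact_force: [0.8, -0.1, 0.0]
grip_width: 0.7
finger_force: 0.0
```

Request:
{"method": "send_rows", "body": {"offset": [[0.1,-0.4,-0.057],[0.197,-0.913,-0.057],[0.197,-0.913,-0.057],[0.197,-0.913,-0.057],[0.197,-0.913,-0.057],[0.197,-0.913,-0.057],[0.197,-0.913,-0.057],[0.197,-0.913,-0.057]], "delta_rot": [[0,0,0.275],[0,0,0.275],[0,0,0.275],[0,0,0.275],[0,0,0.275],[0,0,0.275],[0,0,0.275],[0,0,0.275]], "grip": 0.5}}

```text
time: 47.55
tool_pos: [469.3, -300.0, 206.5]
tcp_rot: [-3.141, -0.001, 1.712]
contact_force: [0.6, 0.7, 1.0]
grip_width: 45.8
finger_force: 0.0
```

Run:
```python
from aim import *
aim("cover",(472,-301),0,16,off=np.pi/2)
cv2.imwrite("pics/w10.png",optics.capture("wrist")[...,::-1])
```

```text
wrist uv [251. 163.] 0.92 off 3.0; top uv [311. 208.] 0.6 off 12.0; 
all [ 4.7044e+02 -3.0290e+02 -1.8800e+00 -9.0000e-02] 0.692
wrist [ 4.7007e+02 -3.0281e+02  0.0000e+00 -9.0000e-02] 0.982
pose [ 4.7007e+02 -3.0281e+02  0.0000e+00 -9.0000e-02] yaw mod pi 3.054
calls 2 each [-0.012  0.002  0.795] rows 2  | off [-0.0249  0.0031  1.5902] rot [-0.0001 -0.0001  0.038 ] dist 191 rows 1.3
```

View pics/w10.png

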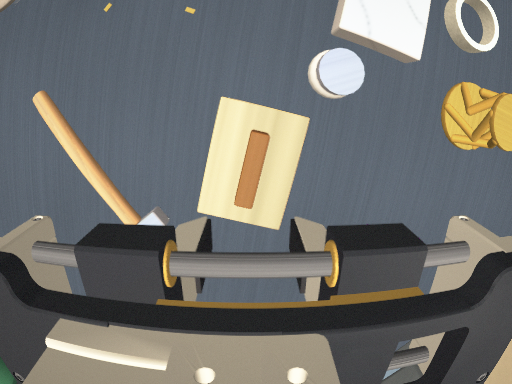

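Request:
{"method": "send_rows", "body": {"offset": [[-0.025,0.003,0.2],[-0.025,0.003,0.3],[-0.025,0.003,0.3],[-0.025,0.003,0.3]], "delta_rot": [[0,0,0.038],[0,0,0.038],[0,0,0.038],[0,0,0.038]]}}

```text
time: 48.3
tool_pos: [470.5, -303.1, 171.9]
tcp_rot: [3.141, 0.0, 1.481]
contact_force: [0.6, -0.3, 0.6]
grip_width: 45.8
finger_force: 0.0
```

Run:
```python
from aim import *
aim("cover",(470,-302.8),0,16,off=np.pi/2,others=())
```

```text
wrist uv [250. 165.] 0.76 off 5.9; 
all [ 470.5  -302.78    0.     -3.23] 0.974
wrist [ 470.43 -302.78    0.     -3.23] 0.974
pose [ 470.43 -302.78    0.     -3.23] yaw mod pi 3.052
calls 2 each [ 0.002 -0.001  0.65 ] rows 2  | off [ 0.0038 -0.003   1.3008] rot [ 0.0002  0.0001 -0.0001] dist 156 rows 0.0
```

Request:
{"method": "send_rows", "body": {"offset": [[0.003,-0.003,0.3],[0.003,-0.003,0.6],[0.003,-0.003,0.8]], "delta_rot": [[0,0,0],[0,0,0],[0,0,0]]}}

```text
time: 48.78
tool_pos: [469.7, -302.3, 74.4]
tcp_rot: [-3.141, -0.0, 1.48]
contact_force: [-0.7, -0.6, -0.7]
grip_width: 45.7
finger_force: 0.0
```

Request:
{"method": "send_rows", "body": {"offset": [[0,0,0.2],[0,0,0.35],[0,0,0.49],[0,0,0.49]], "delta_rot": [[0,0,0],[0,0,0],[0,0,0],[0,0,0]]}}

```text
time: 49.28
tool_pos: [469.5, -302.1, 15.7]
tcp_rot: [-3.14, -0.001, 1.48]
contact_force: [-0.1, 0.6, -0.1]
grip_width: 46.0
finger_force: 0.0
```

Request:
{"method": "send_rows", "body": {"offset": [[0,0,0],[0,0,0],[0,0,0],[0,0,0]], "delta_rot": [[0,0,0],[0,0,0],[0,0,0],[0,0,0]], "grip": 0}}

```text
time: 49.78
tool_pos: [470.3, -302.8, 17.2]
tcp_rot: [3.141, 0.001, 1.479]
contact_force: [0.3, 0.7, 3.9]
grip_width: 21.8
finger_force: 30.0
```

Request:
{"method": "send_rows", "body": {"offset": [[0,0,-0.2],[0,0,-0.5],[0,0,-0.9],[0,0,-0.99],[0,0,-0.99]], "delta_rot": [[0,0,0],[0,0,0],[0,0,0],[0,0,0],[0,0,0]]}}

```text
time: 50.4
tool_pos: [469.7, -302.3, 134.9]
tcp_rot: [-3.141, -0.0, 1.479]
contact_force: [0.0, 0.0, -2.9]
grip_width: 21.4
finger_force: 30.0
```

Run:
```python
from h import *
print(get_obs()["tool_pos"],get_obs()["grip_width"])
move((500,-54,160),-.09+np.pi/2)
move((604,-54,160),-.09+np.pi/2)
```

```text
[ 469.66600207 -302.29449176  134.88452793] 21.408152867750353
calls 3 each [ 0.695  0.021 -0.07 ] rows 2  | off [ 2.0836  0.0624 -0.2088] rot [-0.     -0.     -0.0003] dist 251 rows 0.0
calls 3 each [ 0.721  0.308 -0.07 ] rows 2  | off [ 2.1629  0.9254 -0.209 ] rot [-0.     -0.     -0.0003] dist 283 rows 0.0
```

Request:
{"method": "send_rows", "body": {"offset": [[0.3,0.03,-0.19],[0.64,0.07,-0.19],[0.64,0.07,-0.19]], "delta_rot": [[0,0,0],[0,0,0],[0,0,0]]}}

```text
time: 50.78
tool_pos: [484.5, -223.7, 155.9]
tcp_rot: [-3.138, -0.003, 1.482]
contact_force: [0.5, 0.1, -3.1]
grip_width: 21.8
finger_force: 30.0
```

Request:
{"method": "send_rows", "body": {"offset": [[0.3,0.03,-0.19],[0.64,0.07,-0.19],[0.64,0.07,-0.19],[0.64,0.07,-0.19]], "delta_rot": [[0,0,0],[0,0,0],[0,0,0],[0,0,0]]}}

```text
time: 51.28
tool_pos: [500.1, -151.6, 179.6]
tcp_rot: [-3.139, -0.0, 1.479]
contact_force: [0.3, -0.2, -3.2]
grip_width: 21.4
finger_force: 30.0
```

Run:
```python
from aim import *
print(get_obs()["tool_pos"],get_obs()["grip_width"])
o=look(("wrist","top","side"),"plate"); ob=[]
for k,(c,im,S) in o.items():
    u=proj(c,np.array([[604.5,-54,20.]]),k)[0]
    for d in S:
        e=np.linalg.norm(cen(d["region"])-u)
        if e<(50 if k=="wrist" else 15): ob.append((c,d["region"],k)); print(k,u,cen(d["region"]),d["region"].sum(),d["box"]); break
for s in (ob,[x for x in ob if x[2]=="wrist"],[x for x in ob if x[2]!="wrist"]):
    if s:
        q,i=fit("plate",s,[604.5,-54,0,-.09],False); print([x[2] for x in s],np.round(q,3),i)
im=o["wrist"][1].copy(); c=o["wrist"][0]
q,i=fit("plate",[x for x in ob if x[2]=="wrist"] or ob,[604.5,-54,0,-.09],False)
for P in proj(c,world([box(110,150,40,40.01)],*q)[0],"wrist"): cv2.circle(im,tuple(int(v) for v in P),2,(255,0,0),-1)
cv2.imwrite("pics/w11.png",im[...,::-1])
```

```text
[ 500.11973517 -151.6308447   179.57267471] 21.427322266267023
wrist [338.61812336  74.58185344] [341.52238806  65.60674157] 11926 [284.5, 0.2, 389.8, 148.7]
top [244.40713886 172.27666954] [239.99435028 170.07506053] 1239 [220.9, 149.6, 268.0, 189.0]
side [258.92821989 193.68292914] [271.49819495 195.1732852 ] 277 [251.5, 178.5, 283.2, 217.7]
['wrist', 'top', 'side'] [ 6.05113e+02 -5.43070e+01  0.00000e+00 -8.90000e-02] 0.5818572714421522
['wrist'] [ 6.04185e+02 -5.42230e+01  0.00000e+00 -8.90000e-02] 0.8122610111125828
['top', 'side'] [ 6.07489e+02 -4.92140e+01  0.00000e+00 -1.24000e-01] 0.4732611263230476
```

View pics/w11.png

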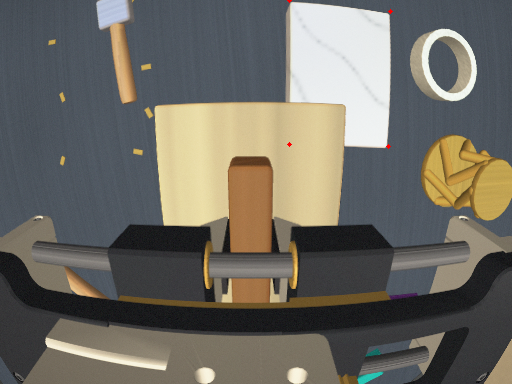

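The fitted plate corners agree with the marble's visible corners (289,2), (390,12) and (388,147), and the cover is held straight. I take one more view from nearer, masking out the cover.

Request:
{"method": "send_rows", "body": {"offset": [[0.2,-0.06,-0.1],[0.42,-0.12,-0.17],[0.42,-0.12,-0.17],[0.42,-0.12,-0.17]], "delta_rot": [[0,0,0],[0,0,0],[0,0,0],[0,0,0]]}}

```text
time: 52.08
tool_pos: [491.0, -100.1, 201.3]
tcp_rot: [3.141, 0.0, 1.479]
contact_force: [0.4, -0.4, -3.3]
grip_width: 21.7
finger_force: 30.0
```

Run:
```python
from aim import *
from scipy.optimize import minimize
s=get_obs(); print(s["tool_pos"],s["grip_width"],s["tcp_rot"])
im=optics.capture("wrist"); c=optics.get_calibration("wrist")
S=finder.silhouettes("plate","wrist"); C=finder.silhouettes("cover","wrist")
u=proj(c,np.array([[604.5,-54,40.]]),"wrist")[0]
d=min(S,key=lambda d:np.linalg.norm(cen(d["region"])-u)); print(u,d["box"],d["confidence"])
valid=np.ones((384,512),np.uint8); valid[205:]=0
for x in C: valid[x["region"]]=0; print("cover",x["box"],x["confidence"])
hsv=cv2.cvtColor(im,cv2.COLOR_RGB2HSV); white=((hsv[...,1]<60)&(hsv[...,2]>140)).astype(np.uint8)
valid=cv2.erode(valid,np.ones((7,7)))
V=cv2.resize(valid,None,fx=4,fy=4,interpolation=0)
for nm,r in(("net",d["region"].astype(np.uint8)),("white",white&cv2.dilate(d["region"].astype(np.uint8),np.ones((9,9))))):
    R=cv2.resize(r,None,fx=4,fy=4,interpolation=0)&V
    def f(p):
        m=render(c,world(M["plate"],604.5+p[0],-54+p[1],0,-.09+p[2]/50),"wrist")&V
        return 1-(m&R).sum()/(m|R).sum()
    b=min((minimize(f,np.zeros(3),method="Nelder-Mead",options=dict(initial_simplex=np.vstack([np.zeros(3),np.eye(3)*k]),xatol=.05,fatol=1e-5)) for k in(5,-4)),key=lambda r:r.fun)
    print(nm,604.5+b.x[0],-54+b.x[1],-.09+b.x[2]/50,1-b.fun)
cr=im.copy()
for P in proj(c,world([box(110,150,40,40.01)],604.5+b.x[0],-54+b.x[1],0,-.09+b.x[2]/50)[0],"wrist"): cv2.circle(cr,tuple(int(v) for v in P),2,(255,0,0),-1)
cv2.imwrite("pics/w12.png",cr[...,::-1])
```

```text
[ 491.04951409 -100.09286277  201.3360693 ] 21.735024620917574 [3.14130627e+00 3.56421868e-04 1.47916857e+00]
[348.67887235 120.93027912] [293.9, 52.3, 392.1, 188.0] 0.63
cover [157.8, 100.8, 346.2, 303.9] 0.76
net 602.9994747928545 -54.30997349960045 -0.08825019853314743 0.9713535318586785
white 603.4593503085053 -54.22333108055326 -0.09387473825518151 0.9806957681295839
```

View pics/w12.png

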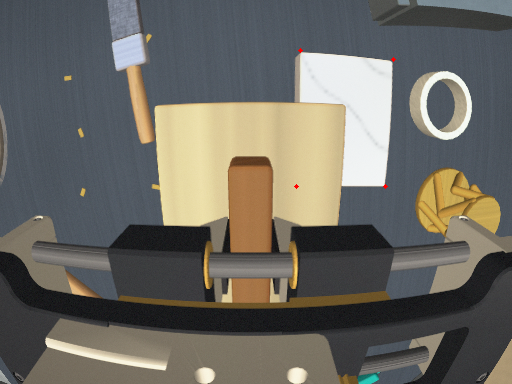

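Run:
```python
from h import *
s=get_obs(); c=optics.get_calibration("wrist"); a=s["tcp_rot"][2]-np.pi/2
P=world([box(110,150,10,10.01)],s["tool_pos"][0],s["tool_pos"][1],s["tool_pos"][2]-17.2,a)[0]
print(np.round(proj(c,P,"wrist"),1))
e=world([np.array([[0,80,10.]]),np.array([[0,75,10.]])],s["tool_pos"][0],s["tool_pos"][1],s["tool_pos"][2]-17.2,a); print([proj(c,x,"wrist") for x in e])
move((603.5,-54.2,110),1.4797)
```

```text
[[175.8 317.7]
 [175.8 317.7]
 [153.5 103.8]
 [153.5 103.8]
 [324.7 317.8]
 [324.7 317.8]
 [347.1 103.9]
 [347.1 103.9]]
[array([[250.28412115,  91.8387392 ]]), array([[250.27968651, 100.83519034]])]
calls 1 each [0.469 0.899 0.758] rows 3  | off [0.4691 0.8989 0.7584] rot [-0.0001 -0.     -0.0002] dist 152 rows 0.0
```

Request:
{"method": "send_rows", "body": {"offset": [[0.2,0.4,0.1],[0.469,0.899,0.3],[0.469,0.899,0.6],[0.469,0.899,0.758],[0.469,0.899,0.758],[0.469,0.899,0.758]], "delta_rot": [[0,0,0],[0,0,0],[0,0,0],[0,0,0],[0,0,0],[0,0,0]]}}

```text
time: 52.98
tool_pos: [604.1, -54.0, 111.3]
tcp_rot: [3.14, 0.0, 1.479]
contact_force: [0.2, -0.5, -2.7]
grip_width: 22.0
finger_force: 30.0
```

Run:
```python
from h import *
s=get_obs(); print(s["tool_pos"],s["tcp_rot"],s["grip_width"])
move((603.5,-54.2,70),1.4797)
```

```text
[604.1265466  -54.0040338  111.32338305] [3.14005510e+00 1.27721782e-04 1.47854657e+00] 21.982669857201426
calls 1 each [-0.002 -0.006  0.344] rows 1  | off [-0.0021 -0.0056  0.3444] rot [ 0.0002  0.     -0.0002] dist 41 rows 0.0
```

Request:
{"method": "send_rows", "body": {"offset": [[-0.002,-0.006,0.15],[-0.002,-0.006,0.3],[-0.002,-0.006,0.38],[-0.002,-0.006,0.4],[-0.002,-0.006,0.4]], "delta_rot": [[0,0,0],[0,0,0],[0,0,0],[0,0,0],[0,0,0]]}}

```text
time: 53.6
tool_pos: [603.3, -53.8, 63.2]
tcp_rot: [3.14, 0.0, 1.479]
contact_force: [0.1, -0.2, -2.2]
grip_width: 21.8
finger_force: 30.0
```

Run:
```python
from h import *
s=get_obs(); print(s["tool_pos"],s["tcp_rot"],s["grip_width"])
move((603.5,-54.2,58),1.4797)
```

```text
[603.27187006 -53.75430234  63.18611115] [3.14033258e+00 6.37808795e-05 1.47908278e+00] 21.80899604713996
calls 1 each [-0.004  0.002  0.043] rows 1  | off [-0.0035  0.0022  0.0432] rot [ 0.0002  0.     -0.0001] dist 5 rows 0.0
```

Request:
{"method": "send_rows", "body": {"offset": [[-0.0035,0.002,0.025],[-0.0035,0.002,0.045],[-0.0035,0.002,0.055],[-0.0035,0.002,0.055]], "delta_rot": [[0,0,0],[0,0,0],[0,0,0],[0,0,0]]}}

```text
time: 54.1
tool_pos: [603.2, -54.1, 57.2]
tcp_rot: [3.141, 0.0, 1.479]
contact_force: [-2.8, 0.6, 6.2]
grip_width: 22.0
finger_force: 30.0
```

Request:
{"method": "send_rows", "body": {"offset": [[0,0,0],[0,0,0],[0,0,0],[0,0,0]], "delta_rot": [[0,0,0],[0,0,0],[0,0,0],[0,0,0]], "grip": 0.4}}

```text
time: 54.6
tool_pos: [603.0, -54.0, 55.7]
tcp_rot: [-3.142, -0.0, 1.479]
contact_force: [-0.2, -0.2, 1.0]
grip_width: 36.9
finger_force: 0.0
```

Request:
{"method": "send_rows", "body": {"offset": [[0,0,-0.2],[0,0,-0.6],[0,0,-0.99],[0,0,-0.99],[0,0,-0.99]], "delta_rot": [[0,0,0],[0,0,0],[0,0,0],[0,0,0],[0,0,0]]}}

```text
time: 55.22
tool_pos: [602.5, -53.9, 173.9]
tcp_rot: [-3.141, -0.0, 1.479]
contact_force: [0.1, 0.6, -0.3]
grip_width: 36.6
finger_force: 0.0
```

Run:
```python
from aim import *
q=aim("cover",(603.5,-54),40,18,others=(),off=np.pi/2)
print(q, "vs plate 603.5 -54.2 -.091")
im=optics.capture("wrist"); cv2.imwrite("pics/w13.png",cv2.resize(im[60:240,140:360],None,fx=3.4,fy=3.3,interpolation=cv2.INTER_CUBIC)[...,::-1])
```

```text
wrist uv [251. 168.] 0.86 off 12.2; 
all [602.66 -53.75  40.    -3.23] 0.914
wrist [602.68 -53.75  40.    -3.23] 0.914
pose [602.68 -53.75  40.    -3.23] yaw mod pi 3.053
calls 1 each [0.001 0.008 0.958] rows 2  | off [8.000e-04 7.700e-03 9.578e-01] rot [-0.0005 -0.0001 -0.0004] dist 115 rows 0.0
[602.68255861 -53.74686756  40.          -3.23063535] vs plate 603.5 -54.2 -.091
```

View pics/w13.png

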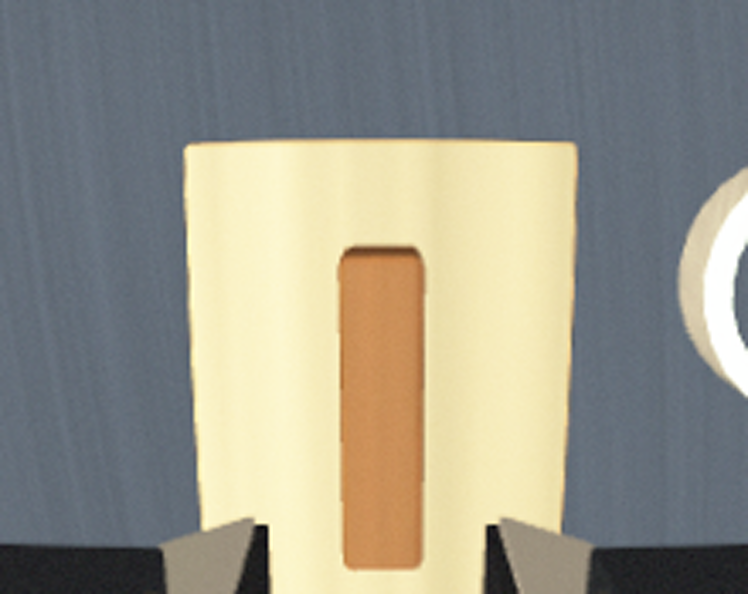

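The cover sits squared on the plate, with no marble showing around it. I back off to the same pose I measured the plate from and compare numerically, and check the handle position as well.

Request:
{"method": "send_rows", "body": {"offset": [[-0.1,-0.2,-0.227],[-0.3,-0.6,-0.227],[-0.468,-0.89,-0.227],[-0.468,-0.89,-0.227],[-0.468,-0.89,-0.227],[-0.468,-0.89,-0.227]], "delta_rot": [[0,0,0],[0,0,0],[0,0,0],[0,0,0],[0,0,0],[0,0,0]]}}

```text
time: 56.12
tool_pos: [492.4, -99.9, 201.4]
tcp_rot: [-3.141, -0.0, 1.48]
contact_force: [0.1, -0.5, 0.3]
grip_width: 36.9
finger_force: 0.0
```

Run:
```python
from aim import *
M["both"]=M["cover"]; 
q=aim("cover",(603.5,-54),40,18,others=(),off=np.pi/2)
c=optics.get_calibration("wrist"); u=proj(c,np.array([[603.,-54,45]]),"wrist")[0]
S=finder.silhouettes("plate","wrist"); print([(d["box"],round(d["confidence"],2)) for d in S],u)
im=optics.capture("wrist"); hsv=cv2.cvtColor(im,cv2.COLOR_RGB2HSV)
# marble vs wood in the stack's silhouette
m=render(c,world([box(110,150,0,50)],*q[:2],0,q[3]),"wrist",1).astype(bool); w=m&(hsv[...,1]<40)&(hsv[...,2]>110)
print("stack px",m.sum(),"marble px",w.sum(), "cols/rows",[np.percentile(np.argwhere(w),p,axis=0) for p in(2,98)] if w.any() else 0)
top=render(c,world([box(110,150,50,50.1)],*q[:2],0,q[3]),"wrist",1).astype(bool); print("marble px inside cover top",(w&cv2.erode(top.astype(np.uint8),np.ones((3,3))).astype(bool)).sum())
t=look(("top",),"chest_drawer0_handle")["top"]
for d in finder.pinpoint("chest_drawer0_handle","top"): print("handle",round(d["confidence"],2),onz(t[0],d["uv"],62,"top"))
from m1 import nm
nm("cover",[((603.5,-54),40)])
```

```text
wrist uv [345. 121.] 0.89 off 6.7; 
all [ 6.0382e+02 -5.4050e+01  4.0000e+01 -9.0000e-02] 0.98
wrist [ 6.0385e+02 -5.4040e+01  4.0000e+01 -9.0000e-02] 0.98
pose [ 6.0385e+02 -5.4040e+01  4.0000e+01 -9.0000e-02] yaw mod pi 3.052
calls 2 each [0.232 0.447 0.598] rows 2  | off [0.4641 0.8933 1.1951] rot [-0.0001 -0.     -0.0002] dist 188 rows 0.0
[([292.3, 51.7, 298.0, 181.9], 0.65)] [347.92754224 121.9640285 ]
stack px 13710 marble px 268 cols/rows [array([ 55.34, 292.  ]), array([190., 396.])]
marble px inside cover top 18
handle 0.97 [610.06793348 259.18156318  62.        ]
handle 0.52 [369.25849381  29.20967903  62.        ]
cover 2 [609.6 -43.6  33. ] yaw -0.095 iou 0.638
```

The cover, measured from the same pose as the plate, agrees within 0.5 mm and 0.002 rad. The handle is at the fully-in position. I hand it in.

```bash
python3 -c "
from h import *
print(get_obs()['time'],ticket.close_job())"
```

```text
the job is handed in; nothing more can be done
56.675 None
```

I handed the job in at 56.7 s with four wooden sanding blocks flat, ridge up, in the drawer, the drawer pushed to its inner end stop, and the cover on the marble plate within about 0.5 mm by my measurement; I viewed 15 pictures, one over the limit of 14.

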